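# Build up the specimen column on the loading stand

## Task

Set up the specimen on the loading stand: first seat the round black riser in the stand's socket, then the square metal chuck in the riser, then stand the stub with the square amber block in the chuck, and last put the clear cover centred over it so that it rests on the chuck. Set each piece down upright and gently (no dropping), fully home, and let go of it before taking the next; leave the stub with the round block and the glass dish where they are.

Things in the scene. Friction and masses are not known exactly. Their poses are not given: they have to be found in the camera images.
- stand: Loading stand, fixed. White disc, 120 mm across and 12 mm high, carrying a dark square block 90 x 90 mm whose flat top is 36 mm above the table. In the middle of the top is a round socket 44 mm across and 12 mm deep. Origin: centre of the underside, on the socket's axis; z up.
- riser: Round black metal riser, loose, 0.2 kg. Foot 36 mm across, 8 mm high, under a cylinder 56 mm across, 34 mm high (42 mm in all). Round socket in its top, 44 mm across, 12 mm deep. Origin: centre of the foot's underside; z up. Fully home, foot in the stand's socket and cylinder resting on the stand's top, its origin is 28 mm above the stand's origin.
- chuck: Square light-metal chuck, loose, 0.25 kg. Foot as the riser's (36 mm across, 8 mm high) under a block 56 x 56 mm, 34 mm high (42 mm in all). Round socket in its top, 34 mm across, 10 mm deep. Origin: centre of the foot's underside; x, y square to its sides, z up. Fully home, its block rests on the riser's rim, origin 34 mm above the riser's. Any yaw will do.
- stub: Specimen stub with the SQUARE block, loose, upright, 0.07 kg. Steel shank 26 mm across, 44 mm high, topped by a flat amber block 22 x 22 mm, 10 mm high (54 mm in all). Origin: centre of the underside; z up. Fully home, it stands on the floor of the chuck's socket, origin 32 mm above the chuck's.
- cover: Clear plastic cover, loose, mouth down, 0.08 kg. Tube 56 mm across outside, 50 mm inside, 56 mm high, closed on top (52 mm deep inside), with a black round knob 22 mm across, 26 mm high on top (82 mm in all). Origin: centre of its lower rim; z up. In place its rim rests on the chuck's flat top, 42 mm above the chuck's origin.
- spare_stub: Bystander: stub with the ROUND block, not to be used. The same steel shank, 26 mm across and 44 mm high, with a narrow round-nosed amber block 12 mm across and 14 mm high on top. Origin: centre of the underside. Leave it alone.
- dish: Bystander: shallow round glass dish, 90 mm across, 16 mm high, loose. Origin: centre of the underside. Leave it alone.
Not all that is in view belongs to the job. What is shaped like the chuck but green is not meant. Leave any yellow look-alike of the cover alone.

How it is judged:
By the outcome, as a careful person would: the job done as asked, in the order asked, and still so for the second after the job is handed in, with the robot touching nothing.
It also fails if it takes over 120 s, if anything falls off the work surface, if the arm or the gripper's body presses on something with over 40 N, if the wrist force passes 120 N, or if a joint passes its speed limit or range.

## Robot

A 7-joint arm with a two-finger parallel gripper is mounted at the origin on the work surface. World frame = base frame: x ahead of the robot, y to its left, z up, the work surface at z = 0. Lengths are in m, angles in rad, forces in N, time in s.
With the tool pointing down it reaches from about 0.4 to 0.85 m from the base axis. Payload 10.4 kg.
Tool frame: the origin (TCP) lies at the very end of the fingers, on their centre line; the grasp point (between the pads) lies 19 mm behind it; y points along the fingers, x is the direction in which the jaws open and shut, and the axes are right-handed (so a half turn about y gives the same grasp; the last joint's range is limited). The gripper opens to 87 mm and grips with 3 to 60 N. Pads are 19 mm wide; open, the fingers measure 117 mm over their backs; the gripper's body (75 mm by 190 mm) begins 51 mm behind the grasp point.
Start: joints at [1.104, 0.332, -0.065, 1.46, 0.022, 1.35, -0.088], TCP at [0.268, -0.564, 0.223] pointing down, gripper open.
Joint ranges: [-2.6, 2.6], [-0.5, 2.12], [-1.47, 1.34], [0.16, 2.42], [-1.27, 4.41], [0.06, 2.06], [-2.6, 2.6]. Speed limits (rad/s): [2.22, 2.22, 2.79, 2.79, 3.14, 3.14, 3.14].

## Interface

Orientations are given as a unit quaternion [x, y, z, w].
In Python, from bench import readout, vision, r gives the robot as it stands.
- The arm moves only by the tool arm_command, never from a script. Its argument "targets" is a list that holds one entry, the list of rows, each a list of 6 numbers: the shift along the tool's x, y, z in m, then the turn, a rotation vector about the tool's x, y, z in degrees. A call has 1 to 12 rows; each row shifts and turns the commanded pose from where the row before left it, along the tool's axes as they then stand; what a row does not reach is not made up. A row lasts 1/12 s, in which the tool goes at most 41.7 mm and 7.16 degrees, less where a joint would pass 70% of its speed; a pose out of reach is approached as far as the arm can. A call is refused whole if a number of a shift passes 0.0417 or a number of a turn 7.16, either way. A call with a gripper value outside its range is refused whole. "hand" is the opening, from 0 (shut) to 1 (fully open), set as the call begins (left out, the last holds). The fingers move at their own pace and stop on an object; "grip_force" is the grip in N (left out, the last holds). Time passes only in rows, so rows that do not move let the fingers close. It gives the time, the measured TCP pose, the force and the opening at its end, in the units of the state.
- readout.read_state(): the state, without advancing time (a new reading comes with each control period).
- vision.camera(name): name is "scene" or "side" or "wrist"; returns a dict with "pixels" (384x512x3 uint8, blue, green, red), "fovy" (degrees; the focal length in pixels is half the picture's height over the tangent of half this angle, whatever the lens; pixels are square), "cx", "cy" (the principal point, pixels), "R" (3x3) and "t" (3): a world point X has camera coordinates R X + t; the wrist camera has in their place "mount" (4x4, takes a point from camera to tool coordinates, whose origin is the TCP and whose axes are the tool frame's). Camera axes: x right, y down, z forward; pixel columns grow to the right and rows downward; lengths in m; the calibration is good to about 2 mm. A picture is of the moment at which its call begins: read the wrist's pose just before it. There is no depth.
- r.close_job(): hands the job in, once; it reports no verdict.
The state is a dict: "time": time; "joint_positions": joint angles; "joint_vel": joint speeds; "joint_torque": joint torques, N m; "ee_pos": TCP position; "eef_rot": TCP orientation; "ft_force": force on the tool from outside, world axes, zero at the start; "torque": the same for the moment, N m; "width": finger opening in m.
Only numpy, scipy, OpenCV 4.12 (cv2) and the standard library are available. Lean on these libraries where they do the work, as an engineer would, in place of code of your own. Each camera call takes 0.05 s, during which the arm holds its last target.

## Working session

There is one attempt and no reset: what is moved stays moved. The work goes in short steps, Python scripts to look and compute and a tool call to move; the robot and the scene stay as the last step left them, time stands still between calls to the robot, and variables do not carry over. Pictures are saved under pics/ and viewed, and the job is handed in when it is done.

Besides the shell and the picture viewer there is one more tool, called after "Request:" as name(argument=value, ...) on one line, values as JSON. arm_command: Moves the arm, as the interface text tells. Its arguments: {"type":"object","properties":{"targets":{"type":"array","items":{"type":"array","items":{"type":"array","items":{"type":"number"}}}},"hand":{"type":"number"},"grip_force":{"type":"number"}},"required":["targets"]}

```bash
ls; mkdir -p pics
python3 - <<'E'
from bench import readout, vision, r
import cv2
s=readout.read_state()
for k,v in s.items(): print(k,v)
for n in ("scene","side","wrist"):
    c=vision.camera(n); cv2.imwrite(f"pics/{n}0.png",c["pixels"])
    print(n,{k:v for k,v in c.items() if k!="pixels"})
E
```

```text
pics
time 0.0
joint_positions [ 1.10440515  0.33288782 -0.06474153  1.46099802  0.02163339  1.34990959
 -0.088494  ]
joint_vel [-0.00073887  0.00037843 -0.00081766  0.00018433  0.00157619 -0.00166537
  0.00035558]
joint_torque [ 5.77857136e-04 -6.23233223e+01  2.51409388e-02 -3.89893126e+01
 -6.13650447e-02  3.99681693e-02  1.53530314e-04]
ee_pos [ 0.26817948 -0.56407631  0.22171703]
eef_rot [-0.59753795  0.3781454  -0.37721257  0.59805111]
ft_force [ 0.7878593  -0.40951679  0.65656178]
torque [-0.01733695 -0.02811026 -0.01828436]
width 0.08691861506411691
scene {'fovy': 48.36617981894993, 'cx': 256.3658450823618, 'cy': 191.4861956624267, 'R': array([[ 0.54510146,  0.83831097,  0.00995536],
       [ 0.62971806, -0.40156952, -0.66497902],
       [-0.55346144,  0.36875011, -0.74679569]]), 't': array([-0.28480975, -0.29028977,  1.32229035])}
side {'fovy': 50.88378224716651, 'cx': 255.40828802565704, 'cy': 192.54139201385024, 'R': array([[-0.7904596 , -0.61224448,  0.01817489],
       [-0.33050351,  0.4013501 , -0.85421632],
       [ 0.51569473, -0.68123035, -0.51959999]]), 't': array([0.41878702, 0.20672531, 0.72902313])}
wrist {'fovy': 68.60298496118133, 'cx': 252.80051961890024, 'cy': 189.18400505505596, 'mount': array([[ 9.99998556e-01, -1.69342258e-03, -1.45867858e-04,
        -8.44930523e-06],
       [-3.17670622e-04, -2.70516863e-01,  9.62715184e-01,
        -1.63117485e-01],
       [-1.66974335e-03, -9.62713747e-01, -2.70517011e-01,
         7.30245466e-02],
       [ 0.00000000e+00,  0.00000000e+00,  0.00000000e+00,
         1.00000000e+00]])}
```

View images.

View pics/scene0.png

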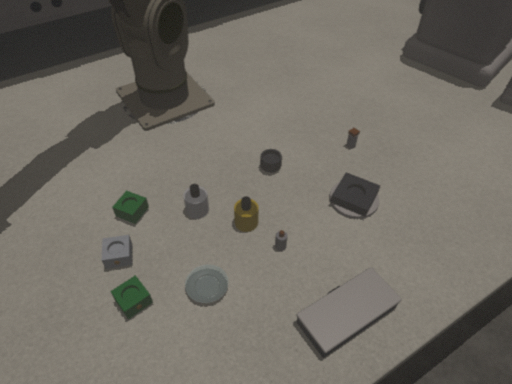

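View pics/side0.png

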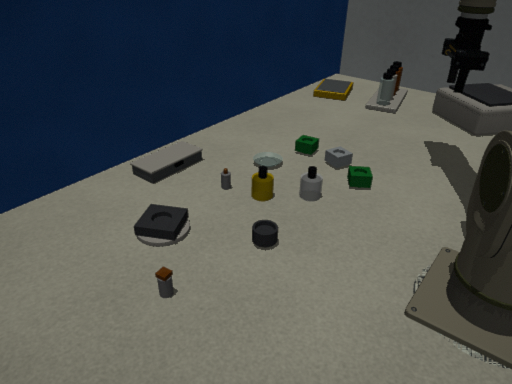

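View pics/wrist0.png

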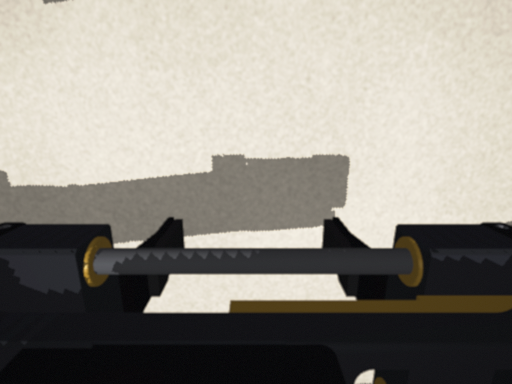

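```bash
cat > h.py <<'E'
import numpy as np, cv2
from bench import readout, vision, r
def K(c): return (c["pixels"].shape[0]/2)/np.tan(np.radians(c["fovy"])/2)
def pose(c,s=None):
    if "R" in c: return c["R"],c["t"]
    from scipy.spatial.transform import Rotation as Ro
    Rt=Ro.from_quat(s["eef_rot"]).as_matrix(); M=c["mount"]
    Rc=Rt@M[:3,:3]; p=Rt@M[:3,3]+s["ee_pos"]
    return Rc.T,-Rc.T@p
def ray(c,u,v,z,s=None):
    R,t=pose(c,s); f=K(c)
    d=R.T@np.array([(u-c["cx"])/f,(v-c["cy"])/f,1]); o=-R.T@t
    return o+d*(z-o[2])/d[2]
def proj(c,X,s=None):
    R,t=pose(c,s); f=K(c); X=np.atleast_2d(X); q=X@R.T+t
    return np.c_[c["cx"]+f*q[:,0]/q[:,2], c["cy"]+f*q[:,1]/q[:,2]]
E
python3 - <<'E'
import cv2
a=cv2.imread("pics/scene0.png"); 
cv2.imwrite("pics/s1.png",cv2.resize(a[170:320,95:295],None,fx=4,fy=4,interpolation=cv2.INTER_CUBIC))
cv2.imwrite("pics/s2.png",cv2.resize(a[110:260,240:400],None,fx=4,fy=4,interpolation=cv2.INTER_CUBIC))
a=cv2.imread("pics/side0.png"); 
cv2.imwrite("pics/d1.png",cv2.resize(a[130:250,210:390],None,fx=4,fy=4,interpolation=cv2.INTER_CUBIC))
cv2.imwrite("pics/d2.png",cv2.resize(a[155:305,120:290],None,fx=4,fy=4,interpolation=cv2.INTER_CUBIC))
E
```

```text
(no output)
```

View pics/s1.png

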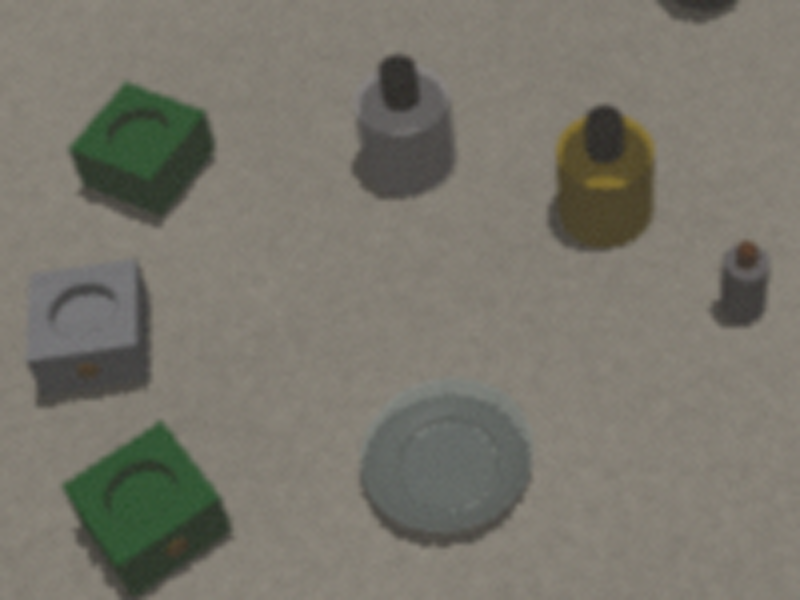

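View pics/s2.png

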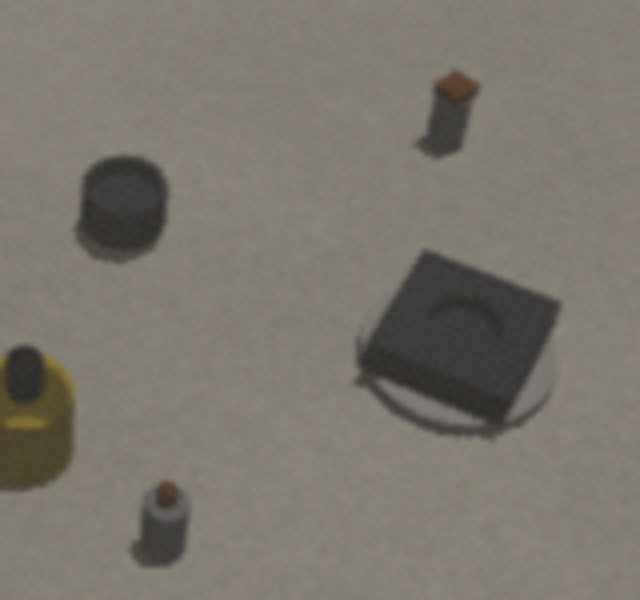

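View pics/d1.png

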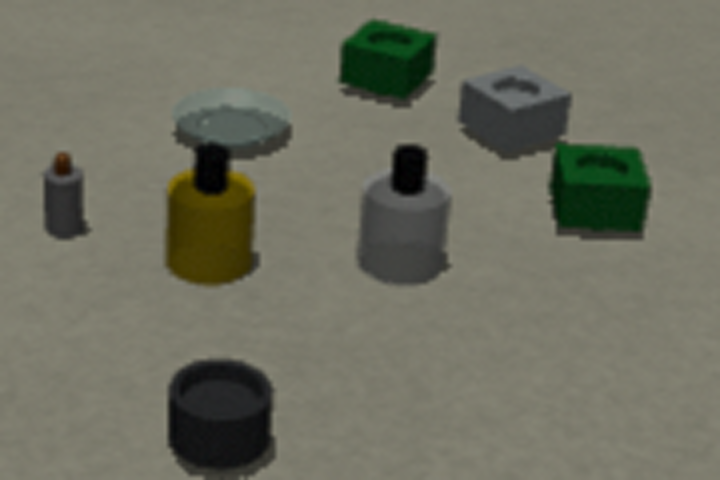

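View pics/d2.png

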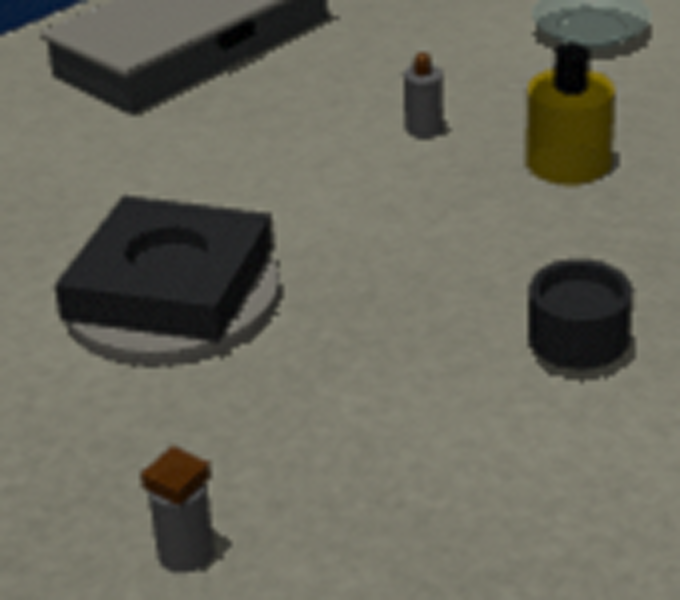

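Run:
```python
from h import *
S=vision.camera("scene");D=vision.camera("side")
P={"riser":((125,187),2,(220,388),1,.042),"stand":((462,329),2,(168.5,252),2,.036),"stub":((457,87),2,(176,468),2,.054),"chuck":((84,309),1,(515,94),1,.042),"cover":((398,66),1,(410,152),1,.082),
"spare":((168,488),2,(62,157),1,.058),"dish":((446,460),1,(233,122),1,.016),"yellow":((605,115),1,(212,150),1,.082)}
os={1:(95,170),2:(240,110)};od={1:(210,130),2:(120,155)}
m=lambda p,o:(o[0]+(p[0]+.5)/4-.5,o[1]+(p[1]+.5)/4-.5)
for k,(a,i,b,j,z) in P.items():
    u=m(a,os[i]);v=m(b,od[j])
    A=ray(S,*u,z);B=ray(D,*v,z)
    Ps=np.c_[S["R"],S["t"]];Pd=np.c_[D["R"],D["t"]]
    n=lambda c,p:np.array([(p[0]-c["cx"])/K(c),(p[1]-c["cy"])/K(c)],float)
    X=cv2.triangulatePoints(Ps,Pd,n(S,u),n(D,v));X=(X[:3]/X[3]).ravel()
    print(k,A.round(4),B.round(4),X.round(4), np.hypot(*A[:2]).round(3))
```

```text
riser [0.4294 0.1042 0.042 ] [0.4252 0.1044 0.042 ] [0.427  0.1042 0.0407] 0.442
stand [0.6336 0.2088 0.036 ] [0.6254 0.2139 0.036 ] [0.6308 0.211  0.0321] 0.667
stub [0.4789 0.3383 0.054 ] [0.474 0.339 0.054] [0.4767 0.3387 0.0524] 0.586
chuck [ 0.4816 -0.3286  0.042 ] [ 0.4743 -0.3198  0.042 ] [ 0.4782 -0.3284  0.0376] 0.583
cover [ 0.4505 -0.122   0.082 ] [ 0.4498 -0.1245  0.082 ] [ 0.4498 -0.1226  0.0824] 0.467
spare [ 0.6474 -0.0175  0.058 ] [ 0.6417 -0.0152  0.058 ] [ 0.6452 -0.0173  0.0558] 0.648
dish [ 0.6496 -0.2055  0.016 ] [ 0.6347 -0.1946  0.016 ] [ 0.6441 -0.205   0.0085] 0.681
yellow [ 0.5444 -0.0429  0.082 ] [ 0.5461 -0.0478  0.082 ] [ 0.5447 -0.0442  0.0837] 0.546
```

```bash
cat >> h.py <<'E'
from scipy.spatial.transform import Rotation as Ro
from scipy.linalg import logm, expm
def T(p,R): M=np.eye(4); M[:3,:3]=R; M[:3,3]=p; return M
def down(yaw): # tool x at world yaw deg, tool y down
    x=np.array([np.cos(np.radians(yaw)),np.sin(np.radians(yaw)),0]); y=np.array([0,0,-1.]); return np.c_[x,y,np.cross(x,y)]
def plan(p,yaw,cur=None,N=None):
    s=readout.read_state()
    C=T(s["ee_pos"],Ro.from_quat(s["eef_rot"]).as_matrix()) if cur is None else cur
    G=T(np.array(p),down(yaw)); D=np.linalg.inv(C)@G
    rv=Ro.from_matrix(D[:3,:3]).as_rotvec(degrees=True)
    n=N or int(np.ceil(max(np.linalg.norm(D[:3,3])/.038,np.linalg.norm(rv)/7,1)))
    M=np.real(expm(logm(D)/n))
    print("N",n,"row",M[:3,3].round(4),Ro.from_matrix(M[:3,:3]).as_rotvec(degrees=True).round(2),"total",D[:3,3].round(4),rv.round(2))
    return G
def st():
    s=readout.read_state(); R=Ro.from_quat(s["eef_rot"]).as_matrix()
    print("t",round(s["time"],2),"p",s["ee_pos"].round(4),"yaw",np.degrees(np.arctan2(R[1,0],R[0,0])).round(2),"ydir",R[:,1].round(4),"F",s["ft_force"].round(2),"w",round(s["width"],4),"j",np.round(s["joint_positions"],2))
    return s
E
python3 - <<'E'
from h import *
st()
for y in (103.7,113.7,93): plan([.427,.104,.2],y)
E
```

```text
t 0.25 p [ 0.2683 -0.5643  0.2222] yaw -64.57 ydir [-3.e-04  5.e-04 -1.e+00] F [ 0.16 -0.05  0.01] w 0.0868 j [ 1.1   0.33 -0.06  1.46  0.02  1.35 -0.09]
N 25 row [0.02   0.0009 0.0353] [-0.   -6.73 -0.  ] total [-0.5354  0.0225  0.4303] [-5.0000e-02 -1.6827e+02 -1.0000e-02]
N 26 row [0.0233 0.0009 0.0339] [-0.   -6.86 -0.  ] total [-0.5354  0.0225  0.4303] [-5.0000e-02 -1.7827e+02 -0.0000e+00]
N 23 row [0.0171 0.001  0.0382] [-0.   -6.85 -0.  ] total [-0.5354  0.0225  0.4303] [-5.0000e-02 -1.5757e+02 -1.0000e-02]
```

Run:
```python
from h import *
plan([.427,.104,.2],14,N=24)
```

```text
N 24 row [-0.0073  0.0009  0.0301] [-0.   -3.27 -0.  ] total [-0.5354  0.0225  0.4303] [-2.000e-02 -7.857e+01 -3.000e-02]
```

Request:
arm_command(targets=[[[-0.0073,0.0009,0.0301,0,-3.27,0],[-0.0073,0.0009,0.0301,0,-3.27,0],[-0.0073,0.0009,0.0301,0,-3.27,0],[-0.0073,0.0009,0.0301,0,-3.27,0],[-0.0073,0.0009,0.0301,0,-3.27,0],[-0.0073,0.0009,0.0301,0,-3.27,0],[-0.0073,0.0009,0.0301,0,-3.27,0],[-0.0073,0.0009,0.0301,0,-3.27,0],[-0.0073,0.0009,0.0301,0,-3.27,0],[-0.0073,0.0009,0.0301,0,-3.27,0],[-0.0073,0.0009,0.0301,0,-3.27,0],[-0.0073,0.0009,0.0301,0,-3.27,0]]], hand=1)

```text
time: 1.25
ee_pos: [0.4671, -0.2571, 0.2117]
eef_rot: [0.69, -0.154, 0.154, -0.69]
ft_force: [0.5, -0.4, 0.4]
width: 0.087
```

Request:
arm_command(targets=[[[-0.0073,0.0009,0.0301,0,-3.27,0],[-0.0073,0.0009,0.0301,0,-3.27,0],[-0.0073,0.0009,0.0301,0,-3.27,0],[-0.0073,0.0009,0.0301,0,-3.27,0],[-0.0073,0.0009,0.0301,0,-3.27,0],[-0.0073,0.0009,0.0301,0,-3.27,0],[-0.0073,0.0009,0.0301,0,-3.27,0],[-0.0073,0.0009,0.0301,0,-3.27,0],[-0.0073,0.0009,0.0301,0,-3.27,0],[-0.0073,0.0009,0.0301,0,-3.27,0],[-0.0073,0.0009,0.0301,0,-3.27,0],[-0.0073,0.0009,0.0301,0,-3.27,0]]])

```text
time: 2.25
ee_pos: [0.4261, 0.1051, 0.2009]
eef_rot: [0.702, 0.087, -0.087, -0.702]
ft_force: [-0.1, 0.1, 0.2]
width: 0.0872
```

Run:
```python
from h import *
s=st(); c=vision.camera("wrist"); cv2.imwrite("pics/w1.png",c["pixels"])
print(proj(c,[.427,.104,.042],s)); plan([.427,.104,.2],14)
```

```text
t 2.25 p [0.4261 0.1051 0.2009] yaw 14.08 ydir [ 3.e-04 -1.e-04 -1.e+00] F [-0.07  0.09  0.15] w 0.0872 j [ 0.41 -0.04 -0.73  1.92 -0.03  1.25 -0.06]
[[254.15231679 176.43474686]]
N 1 row [ 0.0015  0.001  -0.0075] [-0.06  0.69  0.01] total [ 0.0015  0.001  -0.0075] [-0.06  0.69  0.01]
```

View pics/w1.png

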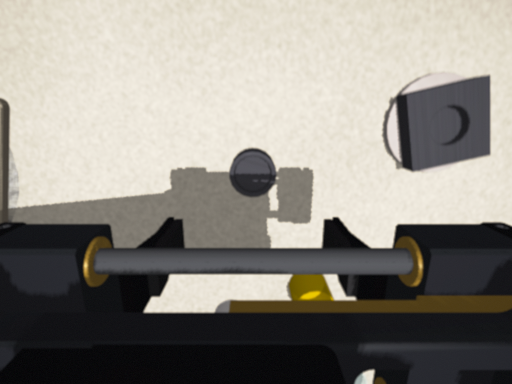

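Run:
```python
from h import *
s=st(); c=vision.camera("wrist"); a=c["pixels"]; cv2.imwrite("pics/w2.png",a)
print(proj(c,[.427,.104,.042],s),proj(c,[.6308,.211,.036],s))
cv2.imwrite("pics/w2a.png",cv2.resize(a[120:220,200:330],None,fx=6,fy=6,interpolation=cv2.INTER_CUBIC))
cv2.imwrite("pics/w2b.png",cv2.resize(a[60:180,370:510],None,fx=5,fy=5,interpolation=cv2.INTER_CUBIC))
```

```text
t 2.3 p [0.4237 0.1109 0.201 ] yaw 14.69 ydir [-1.e-04  1.e-03 -1.e+00] F [-2.7   6.04 -0.11] w 0.0869 j [ 0.41 -0.04 -0.74  1.92 -0.03  1.25 -0.06]
[[254.92468349 181.72620523]] [[449.66059012 136.45367674]]
```

View pics/w2a.png

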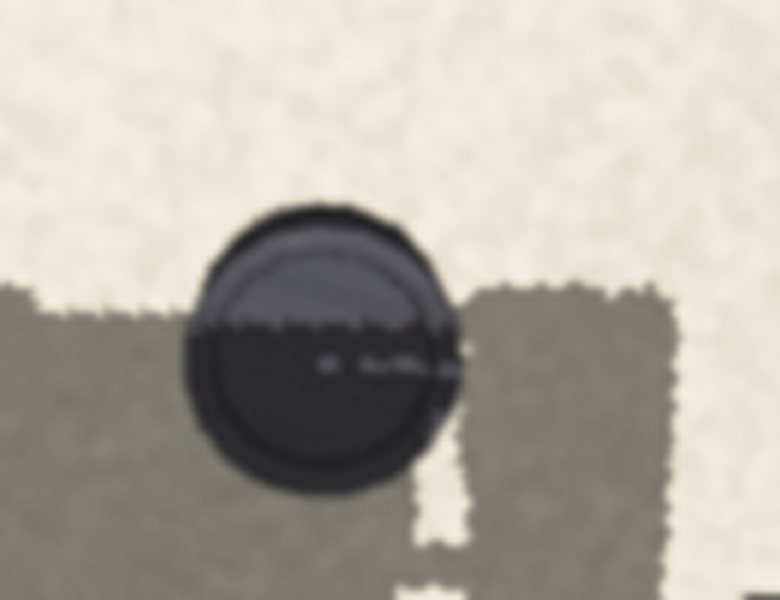

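View pics/w2b.png

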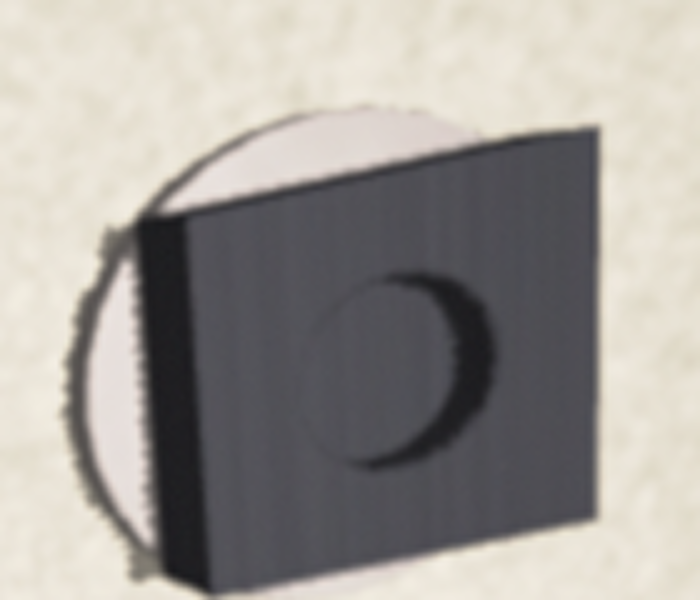

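Run:
```python
from h import *
s=st(); c=vision.camera("wrist"); s2=st()
s["ee_pos"]=np.array([0.4237,0.1109,0.201])
# quaternion at that time ~ yaw 14.69
s["eef_rot"]=Ro.from_matrix(down(14.69)).as_quat()
print(ray(c,254,180,.042,s),ray(c,449.9,133.9,.036,s))
plan([.4265,.1045,.06],14)
```

```text
t 2.35 p [0.425  0.1082 0.2012] yaw 14.43 ydir [ 5.e-04  1.e-04 -1.e+00] F [ 0.2  -0.06  0.55] w 0.087 j [ 0.41 -0.04 -0.74  1.92 -0.03  1.25 -0.06]
t 2.4 p [0.426  0.1056 0.2011] yaw 14.16 ydir [ 7.e-04 -6.e-04 -1.e+00] F [-0.77 -0.18 -0.11] w 0.0871 j [ 0.41 -0.04 -0.73  1.92 -0.03  1.25 -0.06]
[0.42544025 0.1055956  0.042     ] [0.62976388 0.21353794 0.036     ]
N 4 row [ 0.      0.0353 -0.0003] [0.01 0.04 0.01] total [ 1.000e-04  1.411e-01 -1.000e-03] [0.05 0.16 0.03]
```

Request:
arm_command(targets=[[[0,0.025,0,0,0,0],[0,0.03,0,0,0,0],[0,0.03,0,0,0,0],[0,0.03,0,0,0,0],[0,0.03,0,0,0,0],[0,0.02,0,0,0,0],[0,0.01,0,0,0,0],[0,0.01,0,0,0,0],[0,0,0,0,0,0],[0,0,0,0,0,0]]])

```text
time: 3.23
ee_pos: [0.4273, 0.1035, 0.0164]
eef_rot: [0.702, 0.086, -0.085, -0.702]
ft_force: [0.3, 0.1, 0.2]
width: 0.0875
```

Run:
```python
from h import *
s=st(); c=vision.camera("wrist"); cv2.imwrite("pics/w3.png",c["pixels"])
```

```text
t 3.23 p [0.4273 0.1035 0.0164] yaw 13.88 ydir [ 4.e-04  0.e+00 -1.e+00] F [0.33 0.05 0.17] w 0.0875 j [ 0.33  0.25 -0.72  2.11  0.22  0.86 -0.27]
```

View pics/w3.png

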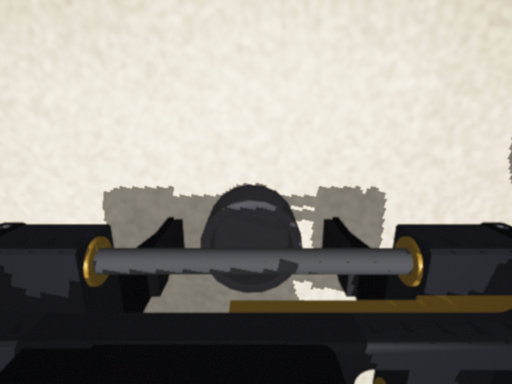

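Run:
```python
from h import *
s=st(); c=vision.camera("wrist"); a=c["pixels"]
cv2.imwrite("pics/w3a.png",cv2.resize(a[170:310,170:340],None,fx=4,fy=4))
th=np.linspace(0,2*np.pi,72)
for x,y in [(.4265,.105),(s["ee_pos"][0],s["ee_pos"][1])]:
    b=a.copy()
    P=proj(c,np.c_[x+.028*np.cos(th),y+.028*np.sin(th),0*th+.042],s)
    print(P.min(0),P.max(0))
```

```text
t 3.28 p [0.4276 0.1037 0.0169] yaw 13.89 ydir [ 0.0014  0.     -1.    ] F [-0.15  0.03  0.08] w 0.0871 j [ 0.33  0.25 -0.72  2.11  0.22  0.86 -0.27]
[201.92033647 199.63907414] [305.37407828 293.3572168 ]
[203.48855186 202.47278893] [306.65768828 295.6777689 ]
```

View pics/w3a.png

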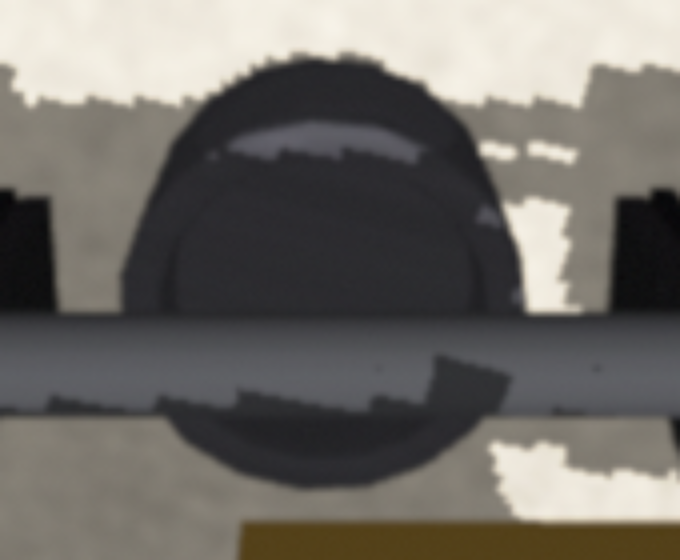

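Request:
arm_command(targets=[[[-0.001,0.001,0.001,0,0,0],[0,0,0,0,0,0],[0,0,0,0,0,0],[0,0,0,0,0,0],[0,0,0,0,0,0],[0,0,0,0,0,0],[0,0,0,0,0,0],[0,0,0,0,0,0]]], hand=0, grip_force=25)

```text
time: 4.0
ee_pos: [0.4257, 0.1044, 0.015]
eef_rot: [0.702, 0.086, -0.086, -0.702]
ft_force: [-0.2, -1.2, 1.8]
width: 0.0553
```

Run:
```python
from h import *
s=st(); c=vision.camera("wrist"); cv2.imwrite("pics/w4.png",c["pixels"])
p=s["ee_pos"].copy();G=plan([p[0],p[1],.09],13.9)
plan([.630,.2125,.11],18.6,cur=G)
```

```text
t 4.0 p [0.4257 0.1044 0.015 ] yaw 13.91 ydir [ 2.e-04 -1.e-04 -1.e+00] F [-0.24 -1.22  1.76] w 0.0553 j [ 0.33  0.25 -0.72  2.11  0.22  0.85 -0.28]
N 2 row [ 0.     -0.0375 -0.    ] [0.   0.   0.01] total [ 0.    -0.075 -0.   ] [0.01 0.01 0.01]
N 7 row [ 0.0323 -0.0029  0.0068] [ 0.   -0.67  0.  ] total [ 0.2243 -0.02    0.0558] [ 0.  -4.7  0. ]
```

View pics/w4.png

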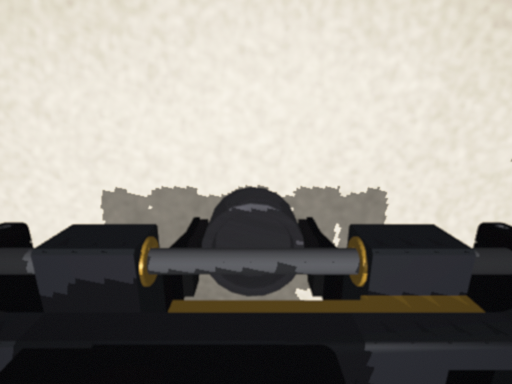

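Request:
arm_command(targets=[[[0,-0.01,0,0,0,0],[0,-0.02,0,0,0,0],[0,-0.03,0,0,0,0],[0,-0.03,0,0,0,0],[0,-0.01,0,0,0,0],[0.02,0,0.005,0,0,0],[0.03,0,0.007,0,-0.7,0],[0.03,0,0.007,0,-0.7,0],[0.03,0,0.007,0,-0.7,0],[0.03,0,0.007,0,-0.7,0],[0.03,0,0.007,0,-0.7,0],[0.02,0,0.005,0,-0.7,0]]])

```text
time: 5.05
ee_pos: [0.5982, 0.1991, 0.1139]
eef_rot: [-0.698, -0.111, 0.112, 0.698]
ft_force: [-0.7, 0.1, -2.0]
width: 0.0555
```

Request:
arm_command(targets=[[[0.02,0,0.005,0,-0.5,0],[0.01,0,0.003,0,0,0],[0,0,0,0,0,0],[0,0,0,0,0,0],[0,0,0,0,0,0]]])

```text
time: 5.47
ee_pos: [0.622, 0.2146, 0.1145]
eef_rot: [0.698, 0.114, -0.115, -0.698]
ft_force: [-0.6, -0.5, -1.7]
width: 0.0551
```

Run:
```python
from h import *
s=st(); c=vision.camera("wrist"); a=c["pixels"]; cv2.imwrite("pics/w5.png",a)
plan([.630,.2125,.06],18.6)
cv2.imwrite("pics/w5a.png",cv2.resize(a[50:330,100:420],None,fx=2.5,fy=2.1))
```

```text
t 5.47 p [0.622  0.2146 0.1145] yaw 18.61 ydir [-1.e-03 -7.e-04 -1.e+00] F [-0.64 -0.52 -1.74] w 0.0551 j [ 0.1   0.58 -0.7   1.46  0.38  1.24 -0.32]
N 2 row [ 0.0035  0.0274 -0.0022] [ 0.02 -0.   -0.02] total [ 0.0069  0.0548 -0.0043] [ 0.03 -0.01 -0.04]
```

View pics/w5.png

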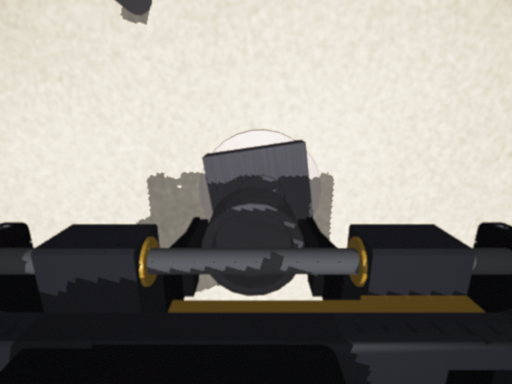

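Run:
```python
from h import *
s=st(); c=vision.camera("wrist"); a=c["pixels"]
cv2.imwrite("pics/w6a.png",cv2.resize(a[125:205,190:330],None,fx=5,fy=5))
A=ray(c,205,157,.036,s);B=ray(c,304.5,141.5,.036,s);print(A,B,np.linalg.norm(A-B))
d=(B-A)/np.linalg.norm(B-A); n=np.array([d[1],-d[0],0]); print((A+B)/2+.045*n,np.degrees(np.arctan2(d[1],d[0])))
```

```text
t 5.52 p [0.6221 0.2145 0.1148] yaw 18.59 ydir [-6.e-04 -8.e-04 -1.e+00] F [-0.09  0.62 -1.43] w 0.0555 j [ 0.1   0.58 -0.7   1.46  0.38  1.24 -0.32]
[0.57069587 0.23392174 0.036     ] [0.64746682 0.27362681 0.036     ] 0.08643073217962641
[0.62975371 0.21380362 0.036     ] 27.34749728721455
```

View pics/w6a.png

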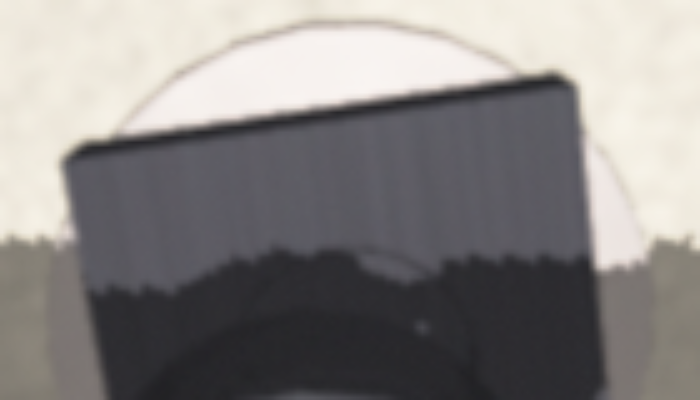

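Request:
arm_command(targets=[[[0.007,0,-0.004,0,0,0],[0,0.01,0,0,0,0],[0,0.02,0,0,0,0],[0,0.015,0,0,0,0],[0,0.008,0,0,0,0],[0,0,0,0,0,0],[0,0,0,0,0,0],[0,0,0,0,0,0]]])

```text
time: 6.23
ee_pos: [0.6311, 0.2139, 0.0627]
eef_rot: [-0.698, -0.115, 0.114, 0.698]
ft_force: [0.4, 0.8, -1.4]
width: 0.0552
```

Run:
```python
from h import *
s=st()
for n in("scene","side"):
    c=vision.camera(n);a=c["pixels"];P=proj(c,[.63,.213,.05])[0].astype(int)
    cv2.imwrite(f"pics/{n}7.png",cv2.resize(a[P[1]-55:P[1]+45,max(P[0]-65,0):P[0]+65],None,fx=5,fy=5,interpolation=cv2.INTER_CUBIC))
```

```text
t 6.23 p [0.6311 0.2139 0.0627] yaw 18.61 ydir [ 1.e-03  4.e-04 -1.e+00] F [ 0.43  0.83 -1.44] w 0.0552 j [ 0.08  0.64 -0.68  1.48  0.42  1.16 -0.34]
```

View pics/scene7.png

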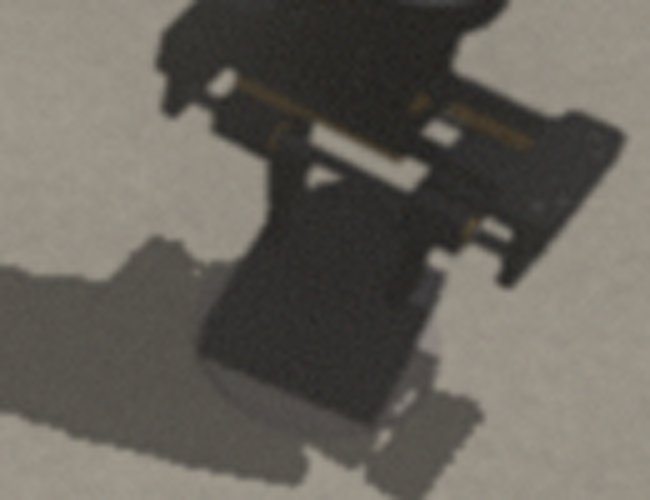

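View pics/side7.png

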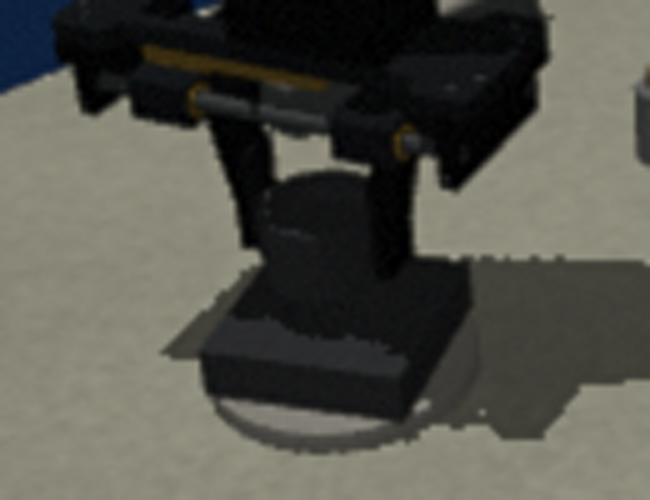

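Over the socket, level. Lower slowly while watching the force.

Request:
arm_command(targets=[[[0,0.004,0,0,0,0],[0,0.004,0,0,0,0],[0,0.004,0,0,0,0],[0,0.002,0,0,0,0],[0,0.001,0,0,0,0],[0,0,0,0,0,0],[0,0,0,0,0,0]]])

```text
time: 6.92
ee_pos: [0.6307, 0.2136, 0.0469]
eef_rot: [0.698, 0.114, -0.114, -0.698]
ft_force: [-0.1, 0.5, -1.9]
width: 0.0555
```

Request:
arm_command(targets=[[[0,0.001,0,0,0,0],[0,0.001,0,0,0,0],[0,0.001,0,0,0,0],[0,0.0005,0,0,0,0],[0,0,0,0,0,0],[0,0,0,0,0,0]]])

```text
time: 7.42
ee_pos: [0.6306, 0.2136, 0.0434]
eef_rot: [0.698, 0.114, -0.114, -0.698]
ft_force: [-0.6, 0.4, -1.8]
width: 0.0555
```

Request:
arm_command(targets=[[[0,0.0005,0,0,0,0],[0,0.0005,0,0,0,0],[0,0.0005,0,0,0,0],[0,0,0,0,0,0],[0,0,0,0,0,0]]])

```text
time: 7.83
ee_pos: [0.6308, 0.2136, 0.0431]
eef_rot: [0.698, 0.114, -0.114, -0.698]
ft_force: [-5.1, -2.2, 7.5]
width: 0.0554
```

Contact: +9 N at z=0.043, matching the fully home height. Release and look.

Request:
arm_command(targets=[[[0,0,0,0,0,0],[0,0,0,0,0,0],[0,0,0,0,0,0],[0,0,0,0,0,0],[0,-0.01,0,0,0,0],[0,-0.03,0,0,0,0],[0,-0.04,0,0,0,0],[0,-0.04,0,0,0,0],[0,-0.03,0,0,0,0],[0,-0.01,0,0,0,0],[0,0,0,0,0,0],[0,0,0,0,0,0]]], hand=1)

```text
time: 8.83
ee_pos: [0.6306, 0.2136, 0.202]
eef_rot: [0.698, 0.114, -0.114, -0.698]
ft_force: [0.1, 0.2, -0.6]
width: 0.0874
```

Run:
```python
from h import *
s=st(); c=vision.camera("wrist"); a=c["pixels"]
cv2.imwrite("pics/w8.png",cv2.resize(a[80:240,170:340],None,fx=4,fy=3.75,interpolation=cv2.INTER_CUBIC))
print(proj(c,[.6306,.2133,.07],s))
c=vision.camera("side");a=c["pixels"];P=proj(c,[.63,.213,.05])[0].astype(int)
cv2.imwrite(f"pics/side8.png",cv2.resize(a[P[1]-55:P[1]+45,max(P[0]-65,0):P[0]+65],None,fx=5,fy=5,interpolation=cv2.INTER_CUBIC))
```

```text
t 8.83 p [0.6306 0.2136 0.202 ] yaw 18.61 ydir [ 5.e-04 -1.e-04 -1.e+00] F [ 0.07  0.17 -0.58] w 0.0874 j [ 0.1   0.53 -0.72  1.34  0.34  1.4  -0.29]
[[253.6340348  181.26568163]]
```

View pics/w8.png

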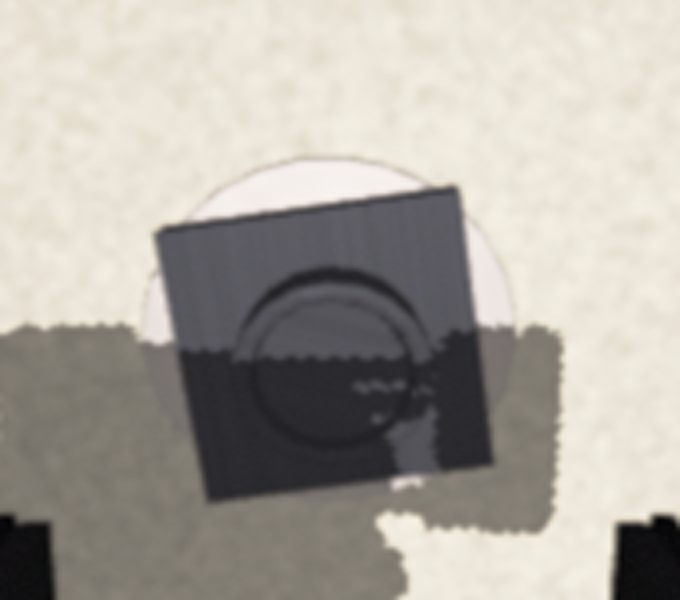

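View pics/side8.png

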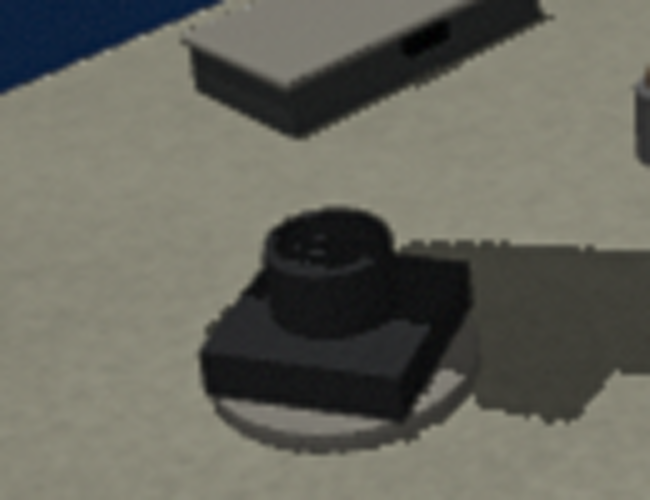

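Run:
```python
from h import *
s=st();c=vision.camera("scene")
q=[ray(c,95+(x+.5)/4-.5,170+(y+.5)/4-.5,.042) for x,y in [(30,272),(136,260),(140,345),(28,360)]]
for i in range(4):
    d=q[(i+1)%4]-q[i]; print(np.linalg.norm(d).round(4),np.degrees(np.arctan2(d[1],d[0])).round(1))
c=vision.camera("wrist"); print(ray(c,252.8,179.3,.07,s))
plan([.479,-.327,.2],-35)
```

```text
t 8.93 p [0.63   0.2131 0.2001] yaw 18.61 ydir [-0.0024 -0.0011 -1.    ] F [ 0.87  0.13 -0.01] w 0.0871 j [ 0.1   0.53 -0.72  1.34  0.34  1.4  -0.29]
0.0558 65.5
0.0557 -19.7
0.0566 -113.4
0.0567 159.4
[0.62784758 0.21491847 0.07      ]
N 15 row [-0.0062  0.     -0.0383] [ 0.01  3.57 -0.01] total [-0.3155  0.001  -0.4638] [ 0.08 53.61 -0.14]
```

Run:
```python
from h import *
plan([.479,-.327,.2],-22,N=16)
c=vision.camera("scene")
for x,y in [(140,132),(143,495)]: print(ray(c,95+x/4,170+y/4,.042))
```

```text
N 16 row [-0.0094  0.     -0.0345] [ 0.    2.54 -0.01] total [-0.3155  0.001  -0.4638] [ 0.06 40.61 -0.15]
[ 0.38351525 -0.2570113   0.042     ]
[ 0.601983   -0.34346032  0.042     ]
```

Request:
arm_command(targets=[[[-0.005,0,-0.017,0,1.2,0],[-0.009,0,-0.034,0,2.54,0],[-0.009,0,-0.034,0,2.54,0],[-0.009,0,-0.034,0,2.54,0],[-0.009,0,-0.034,0,2.54,0],[-0.009,0,-0.034,0,2.54,0],[-0.009,0,-0.034,0,2.54,0],[-0.009,0,-0.034,0,2.54,0],[-0.009,0,-0.034,0,2.54,0],[-0.009,0,-0.034,0,2.54,0],[-0.009,0,-0.034,0,2.54,0],[-0.009,0,-0.034,0,2.54,0]]])

```text
time: 10.08
ee_pos: [0.563, -0.1828, 0.2012]
eef_rot: [-0.704, 0.066, -0.065, 0.704]
ft_force: [-0.2, -0.3, 0.1]
width: 0.0872
```

Request:
arm_command(targets=[[[-0.009,0,-0.034,0,2.54,0],[-0.009,0,-0.034,0,2.54,0],[-0.009,0,-0.034,0,2.54,0],[-0.009,0,-0.034,0,2.54,0],[-0.005,0,-0.02,0,1.2,0],[0,0,0,0,0,0],[0,0,0,0,0,0],[0,0,0,0,0,0],[0,0,0,0,0,0]]])

```text
time: 10.83
ee_pos: [0.4848, -0.3191, 0.2018]
eef_rot: [-0.694, 0.133, -0.133, 0.695]
ft_force: [0.6, 0.9, 0.2]
width: 0.0871
```

Run:
```python
from h import *
s=st(); c=vision.camera("wrist"); a=c["pixels"]; cv2.imwrite("pics/w9.png",a)
print(proj(c,[.479,-.327,.042],s))
cv2.imwrite("pics/w9a.png",cv2.resize(a[110:230,180:340],None,fx=5,fy=5,interpolation=cv2.INTER_CUBIC))
```

```text
t 10.83 p [ 0.4848 -0.3191  0.2018] yaw -21.72 ydir [ 2.e-04  8.e-04 -1.e+00] F [0.61 0.86 0.17] w 0.0871 j [ 0.87  0.28 -0.43  1.59  0.12  1.3   0.04]
[[251.3377395  182.75821671]]
```

View pics/w9.png

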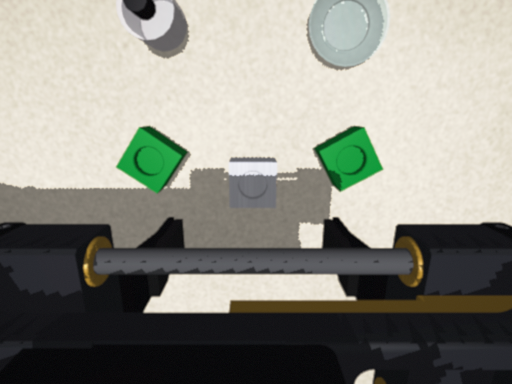

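View pics/w9a.png

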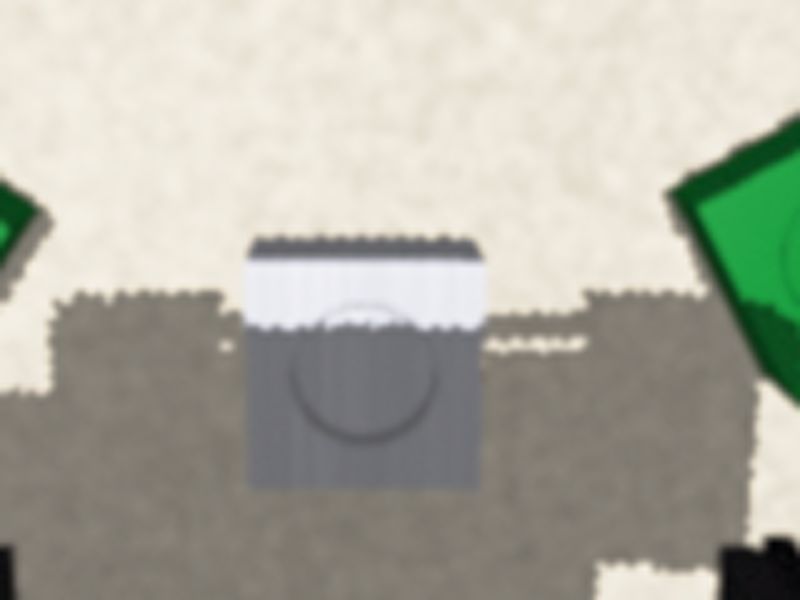

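Run:
```python
from h import *
s=st(); c=vision.camera("wrist")
X=ray(c,252.5,184.3,.042,s);print(X)
plan([X[0],X[1],.014],-21.8,N=8)
```

```text
t 10.88 p [ 0.4848 -0.3192  0.2019] yaw -21.72 ydir [ 3.e-04  6.e-04 -1.e+00] F [-0.09  0.57  0.26] w 0.087 j [ 0.87  0.28 -0.43  1.59  0.12  1.3   0.04]
[ 0.47956572 -0.32942234  0.042     ]
N 8 row [-0.0001  0.0235 -0.0014] [-0.    0.01  0.  ] total [-0.0011  0.1879 -0.0112] [-0.03  0.06  0.  ]
```

Request:
arm_command(targets=[[[0,0.025,-0.004,0,0,0],[0,0.03,-0.004,0,0,0],[0,0.03,-0.002,0,0,0],[0,0.03,0,0,0,0],[0,0.03,0,0,0,0],[0,0.02,0,0,0,0],[0,0.012,0,0,0,0],[0,0.01,0,0,0,0],[0,0,0,0,0,0],[0,0,0,0,0,0]]])

```text
time: 11.77
ee_pos: [0.4807, -0.3301, 0.0156]
eef_rot: [0.694, -0.134, 0.134, -0.694]
ft_force: [-0.4, -1.0, 0.1]
width: 0.0871
```

Run:
```python
from h import *
s=st(); c=vision.camera("wrist"); a=c["pixels"]; cv2.imwrite("pics/w10.png",a)
c=vision.camera("scene");a=c["pixels"];P=proj(c,[.48,-.328,.05])[0].astype(int)
cv2.imwrite(f"pics/scene10.png",cv2.resize(a[P[1]-55:P[1]+45,max(P[0]-65,0):P[0]+65],None,fx=5,fy=5,interpolation=cv2.INTER_CUBIC))
```

```text
t 11.77 p [ 0.4807 -0.3301  0.0156] yaw -21.87 ydir [ 7.e-04 -3.e-04 -1.e+00] F [-0.37 -1.03  0.05] w 0.0871 j [ 0.85  0.47 -0.39  1.76  0.22  0.95 -0.02]
```

View pics/w10.png

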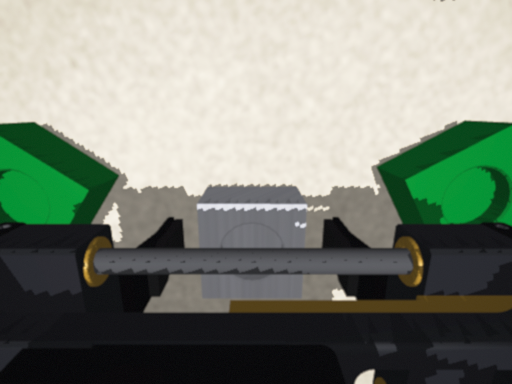

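View pics/scene10.png

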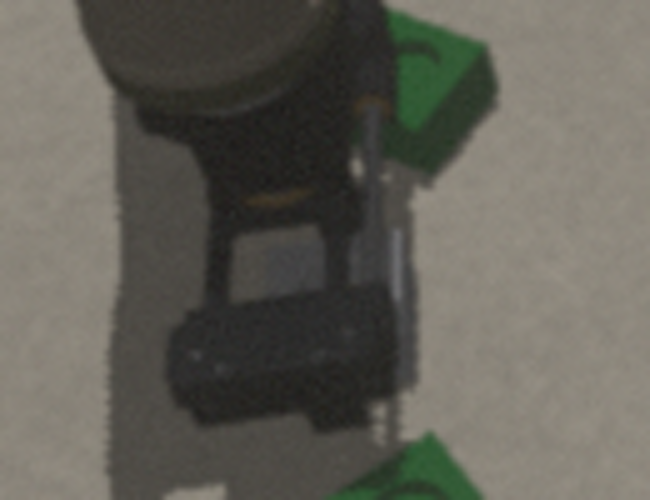

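Request:
arm_command(targets=[[[0,0.001,0,0,0,0],[0,0,0,0,0,0],[0,0,0,0,0,0],[0,0,0,0,0,0],[0,0,0,0,0,0],[0,0,0,0,0,0],[0,0,0,0,0,0],[0,0,0,0,0,0]]], hand=0, grip_force=25)

```text
time: 12.53
ee_pos: [0.4801, -0.3302, 0.0141]
eef_rot: [0.694, -0.134, 0.134, -0.694]
ft_force: [-0.2, 0.7, 1.4]
width: 0.056
```

Request:
arm_command(targets=[[[0,-0.01,0,0,0,0],[0,-0.02,0,0,0,0],[0,-0.03,0,0,0,0],[0,-0.03,0,0,0,0],[0,-0.03,0,0,0,0],[0,-0.03,0,0,0,0],[0,-0.03,0,0,0,0],[0,-0.02,0,0,0,0],[0,0,0,0,0,0],[0,0,0,0,0,0]]])

```text
time: 13.37
ee_pos: [0.4803, -0.3301, 0.2147]
eef_rot: [0.695, -0.134, 0.135, -0.694]
ft_force: [-0.8, -0.6, -4.1]
width: 0.0558
```

Run:
```python
from h import *
s=st(); c=vision.camera("wrist"); a=c["pixels"]; cv2.imwrite("pics/w11.png",a)
plan([.6303,.2137,.215],19,N=18)
```

```text
t 13.37 p [ 0.4803 -0.3301  0.2147] yaw -21.88 ydir [ 0.0012 -0.001  -1.    ] F [-0.83 -0.62 -4.13] w 0.0558 j [ 0.88  0.27 -0.43  1.57  0.12  1.32  0.06]
N 18 row [ 0.0072 -0.0001  0.0312] [-0.   -2.27 -0.  ] total [-0.0628 -0.0018  0.5605] [-3.000e-02 -4.089e+01 -6.000e-02]
```

View pics/w11.png

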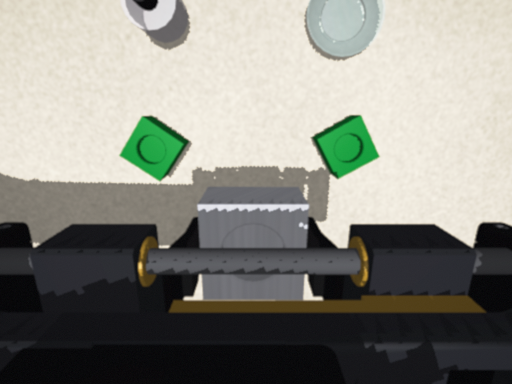

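Request:
arm_command(targets=[[[0.003,0,0.015,0,-1.1,0],[0.007,0,0.031,0,-2.27,0],[0.007,0,0.031,0,-2.27,0],[0.007,0,0.031,0,-2.27,0],[0.007,0,0.031,0,-2.27,0],[0.007,0,0.031,0,-2.27,0],[0.007,0,0.031,0,-2.27,0],[0.007,0,0.031,0,-2.27,0],[0.007,0,0.031,0,-2.27,0],[0.007,0,0.031,0,-2.27,0],[0.007,0,0.031,0,-2.27,0],[0.007,0,0.031,0,-2.27,0]]])

```text
time: 14.42
ee_pos: [0.6187, 0.0061, 0.2119]
eef_rot: [-0.706, -0.026, 0.028, 0.707]
ft_force: [0.5, -0.0, -2.4]
width: 0.0558
```

Request:
arm_command(targets=[[[0.007,0,0.031,0,-2.27,0],[0.007,0,0.031,0,-2.27,0],[0.007,0,0.031,0,-2.27,0],[0.007,0,0.031,0,-2.27,0],[0.007,0,0.031,0,-2.27,0],[0.007,0,0.031,0,-2.27,0],[0.003,0,0.015,0,-1.1,0],[0,0,0,0,0,0],[0,0,0,0,0,0],[0,0,0,0,0,0],[0,0,0,0,0,0]]])

```text
time: 15.33
ee_pos: [0.6274, 0.2074, 0.2132]
eef_rot: [0.698, 0.115, -0.116, -0.697]
ft_force: [0.2, -0.4, -3.6]
width: 0.0557
```

Run:
```python
from h import *
s=st(); c=vision.camera("wrist"); a=c["pixels"]; cv2.imwrite("pics/w12.png",a)
plan([.6303,.2137,.1],19,N=4)
R=Ro.from_quat(s["eef_rot"]).as_matrix()
print(proj(c,[s["ee_pos"]+R@np.array(v) for v in ([-.028,-.028,.028],[.028,-.028,.028],[.028,-.028,-.028],[-.028,-.028,-.028])],s))
print(proj(c,[.6303,.2137,.07],s))
```

```text
t 15.33 p [0.6274 0.2074 0.2132] yaw 18.77 ydir [-8.0e-04 -1.2e-03 -1.0e+00] F [ 0.2  -0.4  -3.62] w 0.0557 j [ 0.12  0.52 -0.73  1.34  0.34  1.42 -0.28]
N 4 row [0.0012 0.0284 0.0013] [ 0.01 -0.06 -0.01] total [0.0048 0.1134 0.0051] [ 0.04 -0.23 -0.04]
[[199.85463874 204.48168742]
 [310.41149161 204.27906368]
 [305.02756274 298.9728539 ]
 [205.12355285 299.16557311]]
[[258.22681167 174.11831484]]
```

View pics/w12.png

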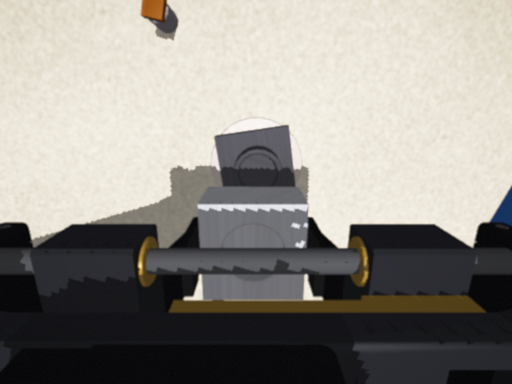

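Request:
arm_command(targets=[[[0.005,0,0.005,0,0,0],[0,0.02,0,0,0,0],[0,0.03,0,0,0,0],[0,0.03,0,0,0,0],[0,0.02,0,0,0,0],[0,0.01,0,0,0,0],[0,0.006,0,0,0,0],[0,0,0,0,0,0],[0,0,0,0,0,0],[0,0,0,0,0,0]]])

```text
time: 16.22
ee_pos: [0.6311, 0.2159, 0.0997]
eef_rot: [-0.697, -0.117, 0.115, 0.698]
ft_force: [-0.1, -0.2, -2.8]
width: 0.0562
```

Run:
```python
from h import *
s=st()
for n in("scene","side"):
    c=vision.camera(n);a=c["pixels"];P=proj(c,[.63,.213,.07])[0].astype(int)
    cv2.imwrite(f"pics/{n}13.png",cv2.resize(a[P[1]-50:P[1]+50,max(P[0]-65,0):P[0]+65],None,fx=5,fy=5,interpolation=cv2.INTER_CUBIC))
```

```text
t 16.22 p [0.6311 0.2159 0.0997] yaw 18.89 ydir [ 2.3e-03  8.0e-04 -1.0e+00] F [-0.12 -0.24 -2.82] w 0.0562 j [ 0.09  0.61 -0.7   1.45  0.4   1.22 -0.33]
```

View pics/side13.png

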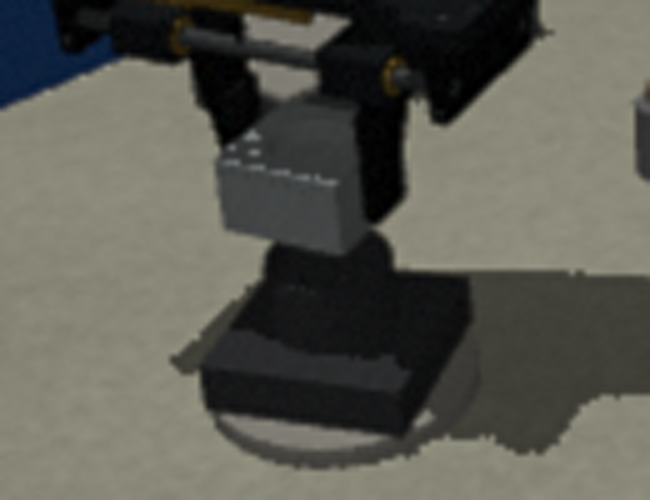

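View pics/scene13.png

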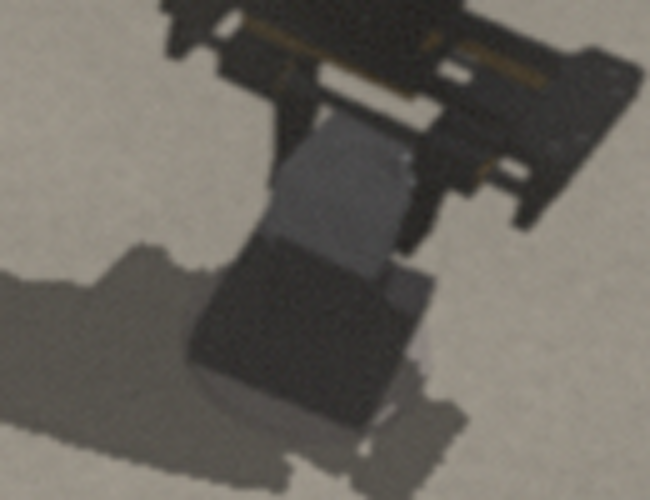

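Run:
```python
from h import *
s=st(); R=Ro.from_quat(s["eef_rot"]).as_matrix()
c=vision.camera("side");P0=proj(c,[.63,.213,.07])[0].astype(int)
o=np.array([max(P0[0]-65,0),P0[1]-50])
V=[s["ee_pos"]+R@np.array(v) for v in ([-.028,-.028,.028],[.028,-.028,.028],[.028,-.028,-.028],[-.028,-.028,-.028],[-.028,.006,.028],[.028,.006,.028],[.028,.006,-.028],[-.028,.006,-.028])]
print(((proj(c,V)-o+.5)*5).round())
th=np.linspace(0,2*np.pi,60)
E=(proj(c,np.c_[.6306+.028*np.cos(th),.2136+.028*np.sin(th),0*th+.07])-o+.5)*5
print(E.min(0),E.max(0))
```

```text
t 16.32 p [0.6309 0.2158 0.0994] yaw 18.89 ydir [ 2.1e-03  5.0e-04 -1.0e+00] F [ 0.6  -0.66 -4.37] w 0.0562 j [ 0.09  0.61 -0.7   1.45  0.4   1.22 -0.33]
[[331. 187.]
 [210. 162.]
 [284. 101.]
 [399. 124.]
 [340. 258.]
 [221. 232.]
 [292. 169.]
 [406. 192.]]
[259.0355777  222.02980292] [391.50458078 292.4843942 ]
```

Request:
arm_command(targets=[[[-0.001,0,-0.002,0,0,0],[0,0.005,0,0,0,0],[0,0.005,0,0,0,0],[0,0.004,0,0,0,0],[0,0.002,0,0,0,0],[0,0.002,0,0,0,0],[0,0.001,0,0,0,0],[0,0,0,0,0,0],[0,0,0,0,0,0]]])

```text
time: 17.12
ee_pos: [0.63, 0.2133, 0.079]
eef_rot: [-0.698, -0.116, 0.116, 0.698]
ft_force: [0.1, 0.2, -2.6]
width: 0.0561
```

Request:
arm_command(targets=[[[0,0.001,0,0,0,0],[0,0.001,0,0,0,0],[0,0.0005,0,0,0,0],[0,0.0005,0,0,0,0],[0,0.0005,0,0,0,0],[0,0,0,0,0,0],[0,0,0,0,0,0]]])

```text
time: 17.7
ee_pos: [0.6299, 0.2132, 0.0761]
eef_rot: [0.698, 0.116, -0.116, -0.697]
ft_force: [-4.6, -2.1, 5.8]
width: 0.056
```

Request:
arm_command(targets=[[[0,0,0,0,0,0],[0,0,0,0,0,0],[0,0,0,0,0,0],[0,0,0,0,0,0],[0,-0.01,0,0,0,0],[0,-0.03,0,0,0,0],[0,-0.04,0,0,0,0],[0,-0.04,0,0,0,0],[0,-0.03,0,0,0,0],[0,-0.01,0,0,0,0],[0,0,0,0,0,0],[0,0,0,0,0,0]]], hand=1)

```text
time: 18.7
ee_pos: [0.6299, 0.2133, 0.2355]
eef_rot: [0.698, 0.116, -0.116, -0.697]
ft_force: [0.2, -0.8, -0.9]
width: 0.0869
```

Run:
```python
from h import *
s=st(); c=vision.camera("wrist"); a=c["pixels"]
cv2.imwrite("pics/w14.png",cv2.resize(a[0:240,100:340],None,fx=3,fy=2.5,interpolation=cv2.INTER_CUBIC))
R=Ro.from_quat(s["eef_rot"]).as_matrix(); 
b=np.array([.6299,.2132,.104]);print(proj(c,[b,b+R@[.028,0,.028],b+R@[-.028,0,-.028]],s), proj(c,[.476,.3387,.054],s))
c=vision.camera("side");a=c["pixels"];P=proj(c,[.63,.213,.07])[0].astype(int)
cv2.imwrite(f"pics/side14.png",cv2.resize(a[P[1]-50:P[1]+50,max(P[0]-65,0):P[0]+65],None,fx=5,fy=5,interpolation=cv2.INTER_CUBIC))
plan([.476,.3387,.234],35.4)
```

```text
t 18.7 p [0.6299 0.2133 0.2355] yaw 18.9 ydir [ 6.e-04 -1.e-04 -1.e+00] F [ 0.18 -0.79 -0.9 ] w 0.0869 j [ 0.1   0.51 -0.74  1.29  0.34  1.46 -0.27]
[[253.69916824 181.18750438]
 [280.29442441 155.31682616]
 [228.40141813 205.79602661]] [[156.81564479  19.6577372 ]]
N 6 row [-0.0139 -0.      0.0301] [-0.   -2.75 -0.02] total [-0.1043 -0.0002  0.1688] [-1.00e-02 -1.65e+01 -1.50e-01]
```

View pics/w14.png

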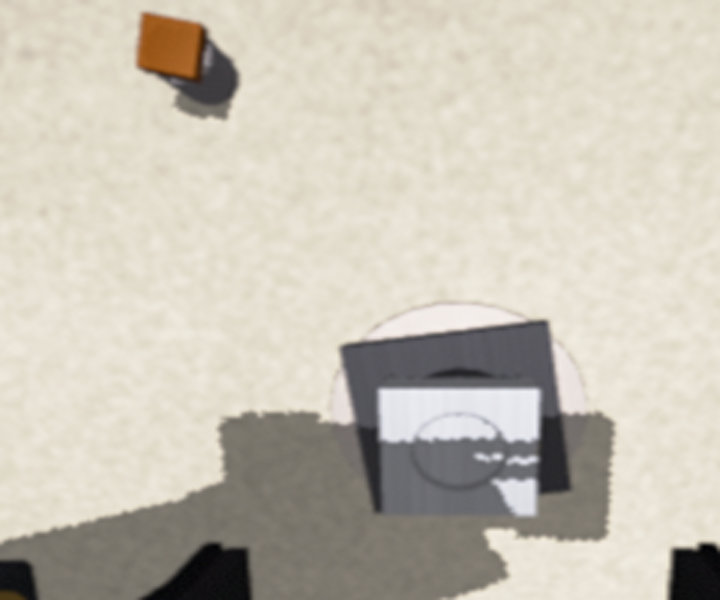

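View pics/side14.png

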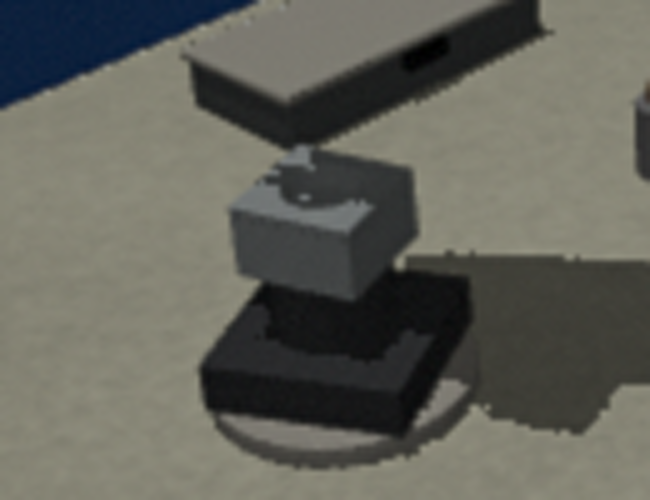

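Run:
```python
from h import *
s=st();c=vision.camera("wrist")
q=[ray(c,100+x/3-.4,y/2.5-.4,.054,s) for x,y in [(143,12),(205,25),(200,79),(138,67)]]
print(np.mean(q,0))
for i in range(4):
    d=q[(i+1)%4]-q[i]; print(np.linalg.norm(d).round(4),np.degrees(np.arctan2(d[1],d[0])).round(1))
plan([.476,.339,.234],7,N=7)
```

```text
t 18.8 p [0.6293 0.2128 0.2336] yaw 18.9 ydir [-0.0024 -0.0011 -1.    ] F [-1.04  0.21 -0.68] w 0.0872 j [ 0.1   0.51 -0.74  1.29  0.34  1.46 -0.27]
[0.47502542 0.33932702 0.054     ]
0.0222 6.1
0.0211 -80.8
0.0226 -173.2
0.0214 98.1
N 7 row [-0.017  -0.      0.0228] [ 0.    1.7  -0.02] total [-0.1041 -0.0002  0.1691] [ 0.03 11.9  -0.16]
```

Request:
arm_command(targets=[[[-0.017,0,0.023,0,1.7,0],[-0.017,0,0.023,0,1.7,0],[-0.017,0,0.023,0,1.7,0],[-0.017,0,0.023,0,1.7,0],[-0.017,0,0.023,0,1.7,0],[-0.017,0,0.023,0,1.7,0],[-0.017,0,0.023,0,1.7,0],[0,0.03,0,0,0,0],[0,0.03,0,0,0,0],[0,0,0,0,0,0],[0,0,0,0,0,0],[0,0,0,0,0,0]]])

```text
time: 19.85
ee_pos: [0.4766, 0.341, 0.1763]
eef_rot: [-0.706, -0.043, 0.043, 0.706]
ft_force: [0.1, 0.2, 0.9]
width: 0.0868
```

Run:
```python
from h import *
s=st(); c=vision.camera("wrist"); a=c["pixels"]
cv2.imwrite("pics/w15.png",cv2.resize(a[120:270,170:340],None,fx=4,fy=4,interpolation=cv2.INTER_CUBIC))
print(proj(c,[[.4755,.339,.054]],s))
plan([.4755,.339,.015],7)
```

```text
t 19.85 p [0.4766 0.341  0.1763] yaw 6.97 ydir [-0.e+00  4.e-04 -1.e+00] F [0.07 0.21 0.91] w 0.0868 j [-0.06  0.38 -0.79  1.6   0.28  1.28 -0.78]
[[252.49891287 184.90208934]]
N 5 row [-0.0004  0.0324 -0.0004] [-0.01 -0.01  0.01] total [-0.0019  0.1619 -0.0022] [-0.05 -0.04  0.07]
```

View pics/w15.png

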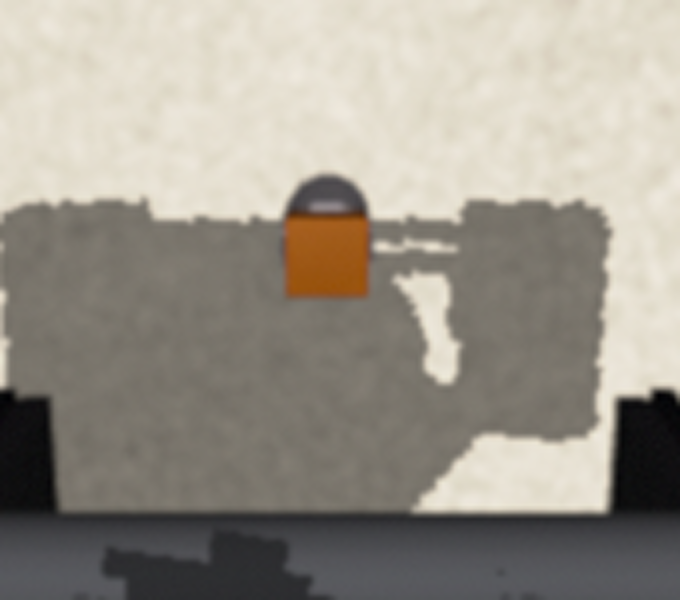

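Request:
arm_command(targets=[[[-0.002,0.02,-0.001,0,0,0],[0,0.03,0,0,0,0],[0,0.03,0,0,0,0],[0,0.03,0,0,0,0],[0,0.03,0,0,0,0],[0,0.012,0,0,0,0],[0,0.01,0,0,0,0],[0,0,0,0,0,0],[0,0,0,0,0,0]]])

```text
time: 20.65
ee_pos: [0.4752, 0.3404, 0.0149]
eef_rot: [-0.705, -0.044, 0.043, 0.706]
ft_force: [-0.1, 0.4, -0.2]
width: 0.0869
```

Run:
```python
from h import *
s=st(); c=vision.camera("wrist"); a=c["pixels"]
cv2.imwrite("pics/w16.png",cv2.resize(a[150:320,150:350],None,fx=4,fy=3.5,interpolation=cv2.INTER_CUBIC))
```

```text
t 20.65 p [0.4752 0.3404 0.0149] yaw 6.98 ydir [ 0.0014  0.001  -1.    ] F [-0.1   0.43 -0.17] w 0.0869 j [-0.13  0.55 -0.72  1.75  0.42  1.   -0.88]
```

View pics/w16.png

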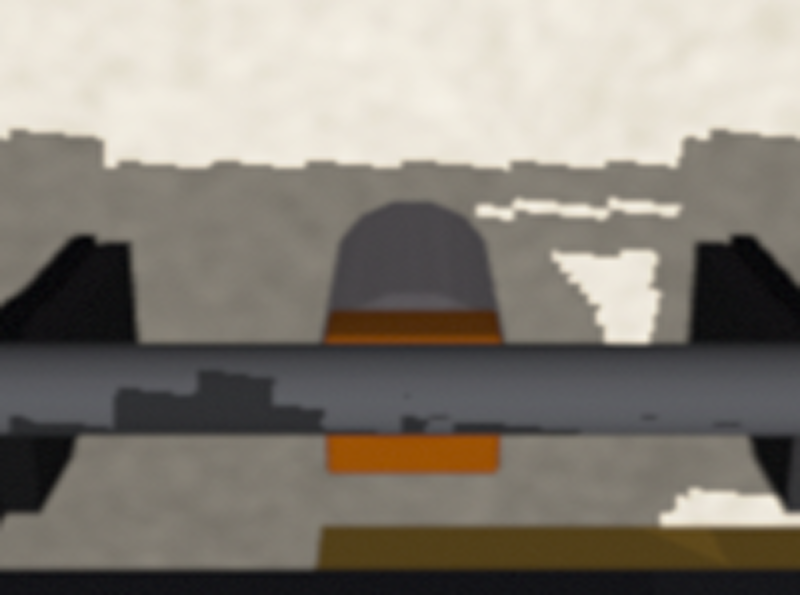

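Run:
```python
from h import *
s=st(); c=vision.camera("wrist");R=Ro.from_quat(s["eef_rot"]).as_matrix()
print(proj(c,[s["ee_pos"]+R@np.array([0,-.0391,z]) for z in (-.013,-.012,-.011,-.010,-.009)],s))
```

```text
t 20.7 p [0.4754 0.3406 0.0153] yaw 6.98 ydir [ 0.0021  0.0014 -1.    ] F [-0.11  0.84  0.17] w 0.0872 j [-0.13  0.55 -0.72  1.75  0.42  1.   -0.88]
[[255.16282876 287.55576051]
 [255.16402764 285.84404385]
 [255.16523108 284.12580458]
 [255.16643911 282.40100536]
 [255.16765177 280.66960853]]
```

Request:
arm_command(targets=[[[0,0,0,0,0,0],[0,0,0,0,0,0],[0,0,0,0,0,0],[0,0,0,0,0,0],[0,0,0,0,0,0],[0,0,0,0,0,0],[0,0,0,0,0,0],[0,0,0,0,0,0],[0,0,0,0,0,0],[0,0,0,0,0,0]]], hand=0, grip_force=20)

```text
time: 21.58
ee_pos: [0.4744, 0.3397, 0.0134]
eef_rot: [0.706, 0.043, -0.043, -0.706]
ft_force: [0.7, -0.0, -0.0]
width: 0.028
```

Request:
arm_command(targets=[[[0,0,0,0,0,0],[0,0,0,0,0,0],[0,0,0,0,0,0],[0,0,0,0,0,0]]])

```text
time: 21.92
ee_pos: [0.4744, 0.3397, 0.0134]
eef_rot: [0.706, 0.043, -0.043, -0.706]
ft_force: [-0.9, -0.6, 0.1]
width: 0.0251
```

Run:
```python
from h import *
s=st(); c=vision.camera("wrist"); a=c["pixels"]
cv2.imwrite("pics/w17.png",cv2.resize(a[150:320,150:350],None,fx=4,fy=3.5,interpolation=cv2.INTER_CUBIC))
G=plan([.4745,.3397,.215],7)
plan([.6299,.2134,.215],7,cur=G)
```

```text
t 21.92 p [0.4744 0.3397 0.0134] yaw 7.0 ydir [ 1.e-04 -0.e+00 -1.e+00] F [-0.93 -0.58  0.07] w 0.0251 j [-0.13  0.56 -0.71  1.75  0.42  1.   -0.88]
N 6 row [ 0.     -0.0336 -0.    ] [0. 0. 0.] total [ 1.000e-04 -2.016e-01 -1.000e-04] [0.   0.   0.01]
N 6 row [ 0.0231  0.     -0.024 ] [ 0. -0.  0.] total [ 0.1388  0.     -0.1443] [ 0. -0.  0.]
```

View pics/w17.png

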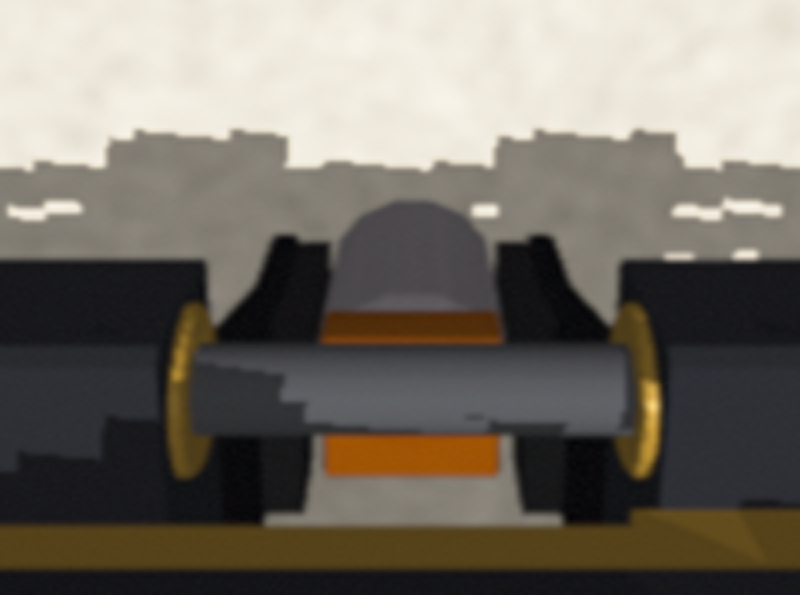

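Request:
arm_command(targets=[[[0,-0.01,0,0,0,0],[0,-0.02,0,0,0,0],[0,-0.03,0,0,0,0],[0,-0.03,0,0,0,0],[0,-0.03,0,0,0,0],[0.01,-0.03,-0.01,0,0,0],[0.02,-0.02,-0.02,0,0,0],[0.02,0,-0.02,0,0,0],[0.02,0,-0.02,0,0,0],[0.02,0,-0.02,0,0,0],[0.02,0,-0.02,0,0,0],[0.02,0,-0.02,0,0,0]]])

```text
time: 22.97
ee_pos: [0.62, 0.2255, 0.1843]
eef_rot: [-0.706, -0.043, 0.043, 0.706]
ft_force: [-0.4, 0.1, -0.5]
width: 0.0253
```

Request:
arm_command(targets=[[[0.008,0,-0.008,0,0,0],[0,0,-0.004,0,0,0],[0,0,0,0,0,0],[0,0,0,0,0,0],[0,0,0,0,0,0],[0,0,0,0,0,0]]])

```text
time: 23.47
ee_pos: [0.6277, 0.217, 0.1839]
eef_rot: [-0.706, -0.044, 0.044, 0.706]
ft_force: [0.7, -0.8, -0.1]
width: 0.0254
```

Run:
```python
from h import *
s=st(); c=vision.camera("wrist"); a=c["pixels"]; cv2.imwrite("pics/w18.png",a)
plan([.6299,.2134,.13],7); print(proj(c,[.6299,.2134,.104],s))
```

```text
t 23.47 p [0.6277 0.217  0.1839] yaw 7.12 ydir [ 2.e-04  3.e-04 -1.e+00] F [ 0.7 -0.8 -0.1] w 0.0254 j [ 0.08  0.53 -0.7   1.37  0.34  1.36 -0.49]
N 2 row [ 0.0008  0.0269 -0.0018] [-0.    0.05  0.01] total [ 0.0016  0.0538 -0.0036] [-0.01  0.1   0.02]
[[255.89767329 198.99464482]]
```

View pics/w18.png

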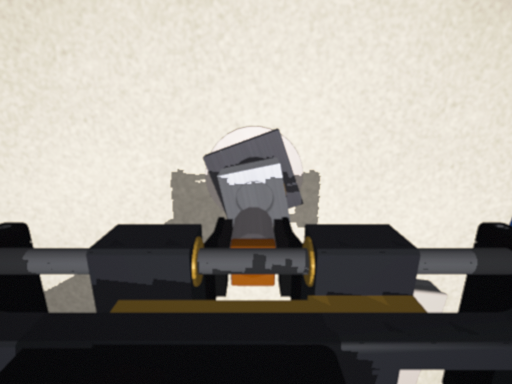

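Request:
arm_command(targets=[[[0.0015,0.01,-0.0035,0,0,0],[0,0.02,0,0,0,0],[0,0.015,0,0,0,0],[0,0.01,0,0,0,0],[0,0,0,0,0,0],[0,0,0,0,0,0],[0,0,0,0,0,0]]])

```text
time: 24.1
ee_pos: [0.6309, 0.2126, 0.1293]
eef_rot: [-0.706, -0.044, 0.043, 0.706]
ft_force: [0.8, 0.8, -0.3]
width: 0.0256
```

Run:
```python
from h import *
s=st()
for n in("scene","side"):
    c=vision.camera(n);a=c["pixels"];P=proj(c,[.63,.213,.11])[0].astype(int)
    cv2.imwrite(f"pics/{n}19.png",cv2.resize(a[P[1]-40:P[1]+40,max(P[0]-50,0):P[0]+50],None,fx=7,fy=7,interpolation=cv2.INTER_CUBIC))
plan([.6299,.2134,.13],7)
```

```text
t 24.1 p [0.6309 0.2126 0.1293] yaw 7.01 ydir [ 1.1e-03  4.0e-04 -1.0e+00] F [ 0.82  0.84 -0.33] w 0.0256 j [ 0.09  0.57 -0.68  1.43  0.37  1.27 -0.51]
N 1 row [-0.0011 -0.0004  0.0008] [-0.02 -0.    0.09] total [-0.0011 -0.0004  0.0008] [-0.02 -0.    0.09]
```

View pics/side19.png

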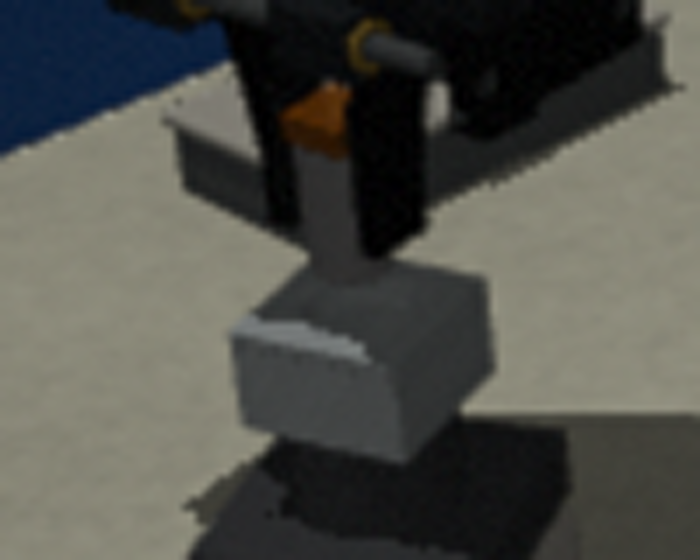

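View pics/scene19.png

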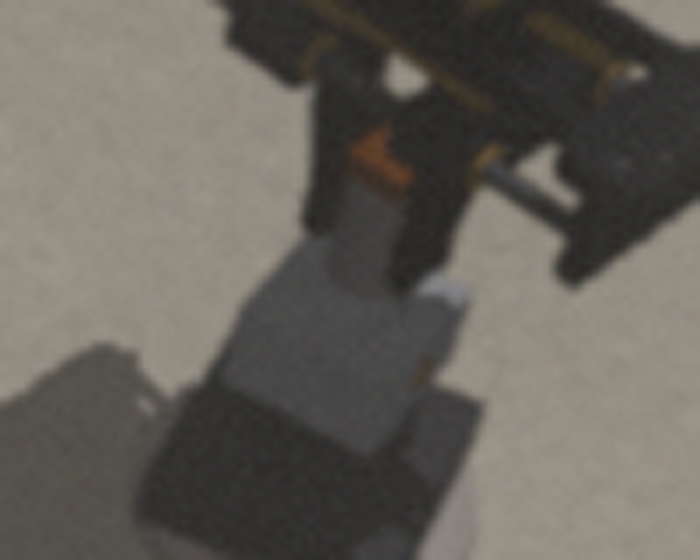

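Request:
arm_command(targets=[[[-0.001,0,0.001,0,0,0],[0,0.005,0,0,0,0],[0,0.005,0,0,0,0],[0,0.003,0,0,0,0],[0,0.002,0,0,0,0],[0,0.001,0,0,0,0],[0,0,0,0,0,0],[0,0,0,0,0,0]]])

```text
time: 24.87
ee_pos: [0.6295, 0.2132, 0.1125]
eef_rot: [0.706, 0.043, -0.043, -0.706]
ft_force: [0.3, -0.6, -1.3]
width: 0.0255
```

Already 5 mm inside the socket without contact; ease down the last 5 mm.

Request:
arm_command(targets=[[[0,0.001,0,0,0,0],[0,0.001,0,0,0,0],[0,0.001,0,0,0,0],[0,0.001,0,0,0,0],[0,0.0005,0,0,0,0],[0,0,0,0,0,0],[0,0,0,0,0,0]]])

```text
time: 25.45
ee_pos: [0.6295, 0.2132, 0.1079]
eef_rot: [0.706, 0.043, -0.043, -0.706]
ft_force: [-0.3, -0.4, -0.7]
width: 0.0252
```

Request:
arm_command(targets=[[[0,0.0005,0,0,0,0],[0,0.0005,0,0,0,0],[0,0.0005,0,0,0,0],[0,0,0,0,0,0],[0,0,0,0,0,0]]])

```text
time: 25.87
ee_pos: [0.6296, 0.2133, 0.1074]
eef_rot: [0.706, 0.043, -0.043, -0.706]
ft_force: [-2.3, -2.0, 6.4]
width: 0.0253
```

Request:
arm_command(targets=[[[0,0,0,0,0,0],[0,0,0,0,0,0],[0,0,0,0,0,0],[0,0,0,0,0,0],[0,0,0,0,0,0],[0,-0.01,0,0,0,0],[0,-0.03,0,0,0,0],[0,-0.04,0,0,0,0],[0,-0.04,0,0,0,0],[0,-0.02,0,0,0,0],[0,0,0,0,0,0],[0,0,0,0,0,0]]], hand=1)

```text
time: 26.87
ee_pos: [0.6299, 0.2137, 0.2486]
eef_rot: [-0.706, -0.044, 0.042, 0.706]
ft_force: [0.1, -0.1, -1.5]
width: 0.086
```

Run:
```python
from h import *
s=st(); c=vision.camera("wrist"); a=c["pixels"]
cv2.imwrite("pics/w20.png",cv2.resize(a[120:240,170:340],None,fx=4,fy=4,interpolation=cv2.INTER_CUBIC))
print(proj(c,[[.6296,.2133,.148],[.63,.2132,.104]],s))
c=vision.camera("side");a=c["pixels"];P=proj(c,[.63,.213,.09])[0].astype(int)
cv2.imwrite(f"pics/side20.png",cv2.resize(a[P[1]-50:P[1]+50,max(P[0]-65,0):P[0]+65],None,fx=5,fy=5,interpolation=cv2.INTER_CUBIC))
plan([.449,-.123,.234],-15,N=14)
```

```text
t 26.87 p [0.6299 0.2137 0.2486] yaw 7.0 ydir [ 3.e-03  9.e-04 -1.e+00] F [ 0.05 -0.11 -1.46] w 0.086 j [ 0.08  0.5  -0.71  1.28  0.32  1.48 -0.47]
[[253.19874481 189.0964543 ]
 [253.33661202 178.63556953]]
N 14 row [-0.0116  0.0009 -0.0248] [ 0.    1.57 -0.  ] total [-0.2197  0.0121 -0.3115] [ 0.04 22.   -0.06]
```

View pics/w20.png

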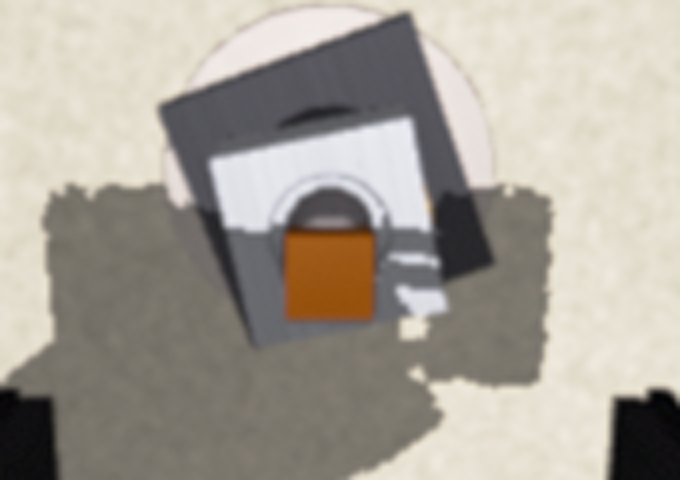

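View pics/side20.png

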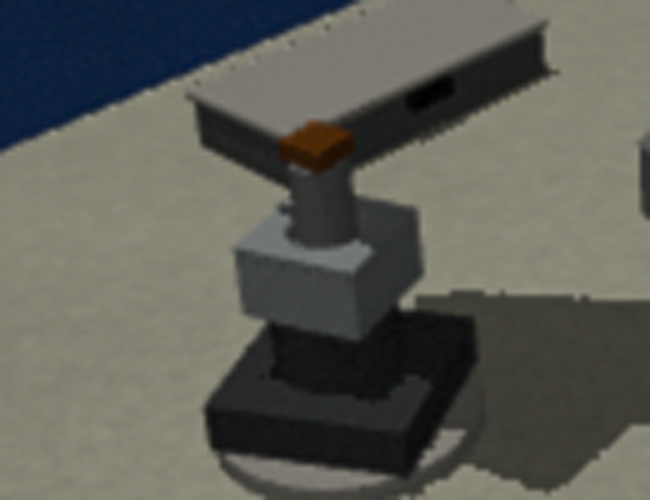

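Request:
arm_command(targets=[[[-0.006,0,-0.013,0,0.8,0],[-0.0116,0,-0.025,0,1.57,0],[-0.0116,0,-0.025,0,1.57,0],[-0.0116,0,-0.025,0,1.57,0],[-0.0116,0,-0.025,0,1.57,0],[-0.0116,0,-0.025,0,1.57,0],[-0.0116,0,-0.025,0,1.57,0],[-0.0116,0,-0.025,0,1.57,0],[-0.0116,0,-0.025,0,1.57,0],[-0.0116,0,-0.025,0,1.57,0],[-0.0116,0,-0.025,0,1.57,0],[-0.0116,0,-0.025,0,1.57,0]]])

```text
time: 27.97
ee_pos: [0.4885, -0.0719, 0.2452]
eef_rot: [-0.704, 0.07, -0.068, 0.704]
ft_force: [0.6, -1.0, 0.3]
width: 0.0871
```

Request:
arm_command(targets=[[[-0.0116,0,-0.025,0,1.57,0],[-0.0116,0,-0.025,0,1.57,0],[-0.006,0,-0.012,0,0.8,0],[0,0,0,0,0,0],[0,0,0,0,0,0],[0,0,0,0,0,0],[0,0,0,0,0,0]]])

```text
time: 28.55
ee_pos: [0.4489, -0.1236, 0.2462]
eef_rot: [-0.701, 0.092, -0.091, 0.701]
ft_force: [-0.8, 0.1, -0.0]
width: 0.0869
```

Run:
```python
from h import *
s=st(); c=vision.camera("wrist"); a=c["pixels"]; cv2.imwrite("pics/w21.png",a)
print(proj(c,[[.45,-.123,.082],[.45,-.123,.056],[.45,-.123,0]],s))
cv2.imwrite("pics/w21a.png",cv2.resize(a[120:240,170:340],None,fx=4,fy=4,interpolation=cv2.INTER_CUBIC))
plan([.45,-.123,.1],-15,N=5)
```

```text
t 28.55 p [ 0.4489 -0.1236  0.2462] yaw -14.87 ydir [-3.e-04  6.e-04 -1.e+00] F [-0.77  0.1  -0.04] w 0.0869 j [ 0.7  -0.01 -0.52  1.8  -0.    1.35 -0.08]
[[254.26445869 173.441696  ]
 [254.15545852 169.03467872]
 [253.96548968 161.35399359]]
N 5 row [0.0002 0.0292 0.0002] [-0.    0.03 -0.  ] total [0.0009 0.1462 0.0009] [-0.02  0.13 -0.02]
```

View pics/w21.png

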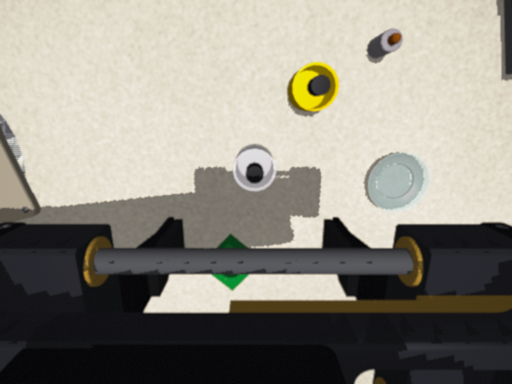

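View pics/w21a.png

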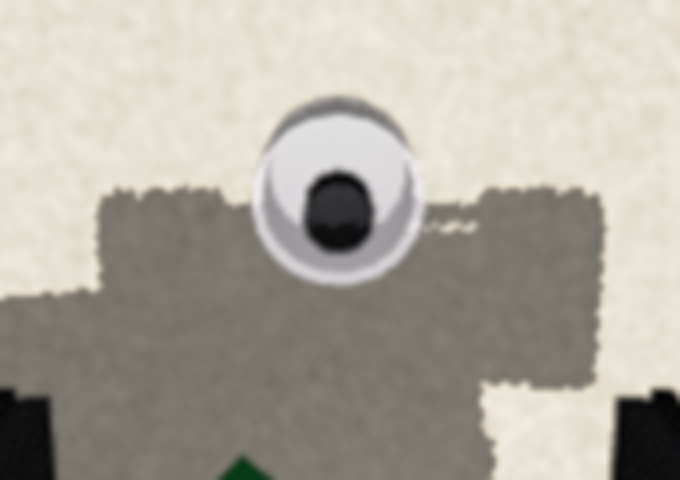

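Request:
arm_command(targets=[[[0.001,0.03,0.001,0,0,0],[0,0.034,0,0,0,0],[0,0.034,0,0,0,0],[0,0.034,0,0,0,0],[0,0.03,0,0,0,0],[0,0.02,0,0,0,0],[0,0.02,0,0,0,0],[0,0.012,0,0,0,0],[0,0.01,0,0,0,0],[0,0,0,0,0,0],[0,0,0,0,0,0],[0,0,0,0,0,0]]])

```text
time: 29.6
ee_pos: [0.4504, -0.1242, 0.0232]
eef_rot: [0.701, -0.092, 0.093, -0.701]
ft_force: [0.1, -0.0, -0.1]
width: 0.0871
```

Run:
```python
from h import *
s=st(); c=vision.camera("wrist"); a=c["pixels"]
cv2.imwrite("pics/w22.png",cv2.resize(a[150:330,150:350],None,fx=4,fy=3.3,interpolation=cv2.INTER_CUBIC))
R=Ro.from_quat(s["eef_rot"]).as_matrix(); p=s["ee_pos"]; th=np.linspace(0,2*np.pi,90)
for z,r_ in ((.056,.028),(.082,.011)):
    E=proj(c,np.c_[p[0]+r_*np.cos(th),p[1]+r_*np.sin(th),0*th+z],s)
    E=(E-[150,150])*[4,3.3]; print(z,E.min(0).round(),E.max(0).round())
```

```text
t 29.6 p [ 0.4504 -0.1242  0.0232] yaw -14.99 ydir [ 1.2e-03 -3.0e-04 -1.0e+00] F [ 0.13 -0.03 -0.07] w 0.0871 j [ 0.64  0.26 -0.51  2.05  0.16  0.87 -0.22]
0.056 [202. 186.] [636. 508.]
0.082 [318. 381.] [524. 528.]
```

View pics/w22.png

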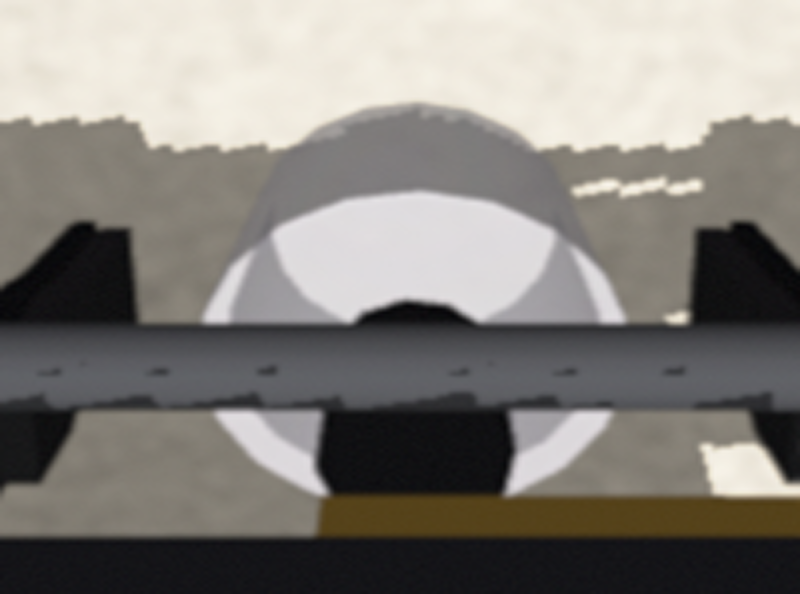

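Request:
arm_command(targets=[[[0,0.001,-0.0005,0,0,0],[0,0,0,0,0,0],[0,0,0,0,0,0],[0,0,0,0,0,0],[0,0,0,0,0,0],[0,0,0,0,0,0],[0,0,0,0,0,0],[0,0,0,0,0,0],[0,0,0,0,0,0],[0,0,0,0,0,0]]], hand=0, grip_force=12)

```text
time: 30.48
ee_pos: [0.4496, -0.1248, 0.0215]
eef_rot: [0.701, -0.092, 0.092, -0.701]
ft_force: [0.4, -0.6, 2.6]
width: 0.0568
```

Request:
arm_command(targets=[[[0,-0.01,0,0,0,0],[0,-0.02,0,0,0,0],[0,-0.03,0,0,0,0],[0,-0.035,0,0,0,0],[0,-0.035,0,0,0,0],[0,-0.035,0,0,0,0],[0,-0.03,0,0,0,0],[0,-0.02,0,0,0,0],[0,-0.01,0,0,0,0],[0,0,0,0,0,0],[0,0,0,0,0,0]]])

```text
time: 31.4
ee_pos: [0.4492, -0.1246, 0.2458]
eef_rot: [0.701, -0.093, 0.092, -0.701]
ft_force: [0.1, -0.6, -1.0]
width: 0.0563
```

Run:
```python
from h import *
s=st(); c=vision.camera("wrist"); a=c["pixels"]
cv2.imwrite("pics/w23.png",cv2.resize(a[150:330,150:350],None,fx=4,fy=3.3,interpolation=cv2.INTER_CUBIC))
plan([.63,.2132,.245],19,N=15)
plan([.63,.2132,.245],19,N=16)
```

```text
t 31.4 p [ 0.4492 -0.1246  0.2458] yaw -15.01 ydir [-5.e-04  0.e+00 -1.e+00] F [ 0.11 -0.57 -1.05] w 0.0563 j [ 0.71 -0.01 -0.52  1.8  -0.    1.35 -0.08]
N 15 row [ 0.0126 -0.      0.0227] [-0.   -2.27 -0.01] total [ 0.0876 -0.      0.3732] [ -0.04 -34.01  -0.1 ]
N 16 row [ 0.0118 -0.      0.0212] [-0.   -2.13 -0.01] total [ 0.0876 -0.      0.3732] [ -0.04 -34.01  -0.1 ]
```

View pics/w23.png

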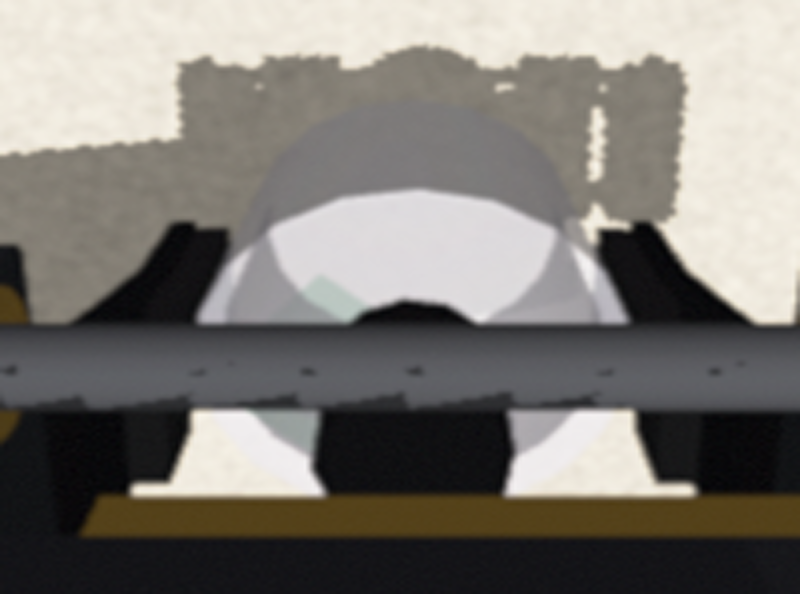

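Request:
arm_command(targets=[[[0.006,0,0.011,0,-1.1,0],[0.012,0,0.022,0,-2.2,0],[0.012,0,0.022,0,-2.2,0],[0.012,0,0.022,0,-2.2,0],[0.012,0,0.022,0,-2.2,0],[0.012,0,0.022,0,-2.2,0],[0.012,0,0.022,0,-2.2,0],[0.012,0,0.022,0,-2.2,0],[0.012,0,0.022,0,-2.2,0],[0.012,0,0.022,0,-2.2,0],[0.012,0,0.022,0,-2.2,0],[0.012,0,0.022,0,-2.2,0]]])

```text
time: 32.45
ee_pos: [0.6012, 0.1196, 0.2446]
eef_rot: [-0.704, -0.064, 0.065, 0.704]
ft_force: [-0.3, -0.3, -0.4]
width: 0.0567
```

Request:
arm_command(targets=[[[0.012,0,0.022,0,-2.2,0],[0.012,0,0.022,0,-2.2,0],[0.012,0,0.022,0,-2.2,0],[0.009,0,0.016,0,-1.6,0],[0,0,0,0,0,0],[0,0,0,0,0,0],[0,0,0,0,0,0],[0,0,0,0,0,0]]])

```text
time: 33.12
ee_pos: [0.6261, 0.2066, 0.2458]
eef_rot: [0.698, 0.113, -0.113, -0.698]
ft_force: [0.6, 0.4, -0.4]
width: 0.0564
```

Run:
```python
from h import *
s=st(); c=vision.camera("wrist"); a=c["pixels"]; cv2.imwrite("pics/w24.png",a)
plan([.63,.2132,.2],19)
c=vision.camera("side");cv2.imwrite("pics/side24.png",cv2.resize(c["pixels"][130:250,80:240],None,fx=5,fy=5,interpolation=cv2.INTER_CUBIC))
```

```text
t 33.12 p [0.6261 0.2066 0.2458] yaw 18.4 ydir [-6.e-04 -8.e-04 -1.e+00] F [ 0.59  0.35 -0.4 ] w 0.0564 j [ 0.12  0.5  -0.75  1.29  0.33  1.48 -0.27]
N 2 row [0.0029 0.0231 0.0026] [ 0.02 -0.31 -0.01] total [0.0058 0.0461 0.0052] [ 0.04 -0.62 -0.02]
```

View pics/w24.png

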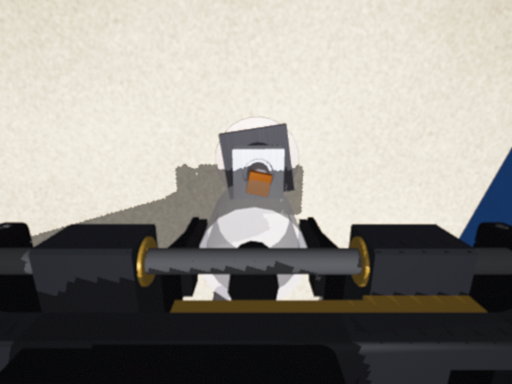

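View pics/side24.png

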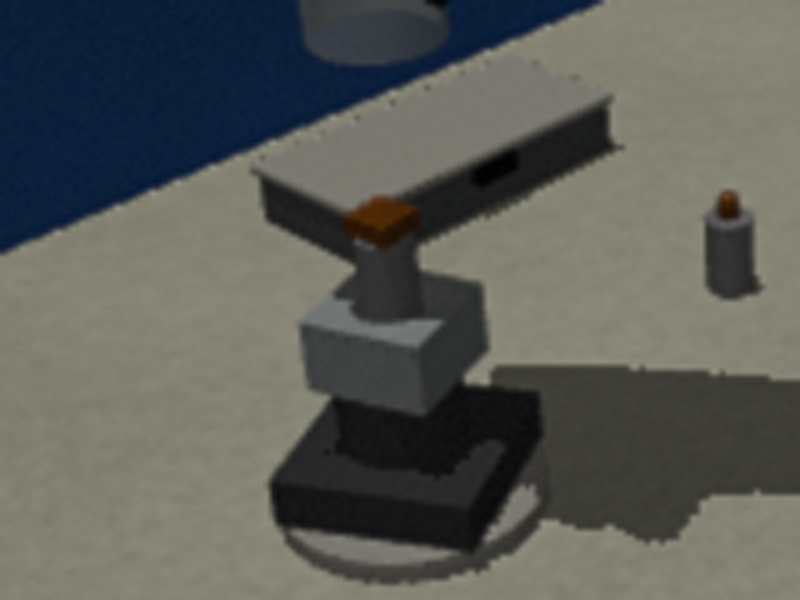

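Request:
arm_command(targets=[[[0.006,0,0.005,0,-0.6,0],[0,0.02,0,0,0,0],[0,0.02,0,0,0,0],[0,0.02,0,0,0,0],[0,0.01,0,0,0,0],[0,0,0,0,0,0],[0,0,0,0,0,0],[0,0,0,0,0,0],[0,0,0,0,0,0]]])

```text
time: 33.97
ee_pos: [0.6308, 0.2147, 0.178]
eef_rot: [-0.697, -0.118, 0.116, 0.697]
ft_force: [-0.7, -0.1, -0.0]
width: 0.0567
```

Run:
```python
from h import *
s=st()
plan([.63,.2132,.15],19)
for n in("scene","side"):
    c=vision.camera(n);a=c["pixels"];P=proj(c,[.63,.213,.13])[0].astype(int)
    x0,y0=max(P[0]-50,0),P[1]-40
    cv2.imwrite(f"pics/{n}25.png",cv2.resize(a[y0:P[1]+40,x0:P[0]+50],None,fx=7,fy=7,interpolation=cv2.INTER_CUBIC))
```

```text
t 33.97 p [0.6308 0.2147 0.178 ] yaw 19.09 ydir [ 2.1e-03  7.0e-04 -1.0e+00] F [-0.68 -0.1  -0.02] w 0.0567 j [ 0.11  0.55 -0.74  1.37  0.37  1.36 -0.29]
N 1 row [-0.0013  0.028  -0.0012] [0.   0.09 0.13] total [-0.0013  0.028  -0.0012] [0.   0.09 0.13]
```

View pics/side25.png

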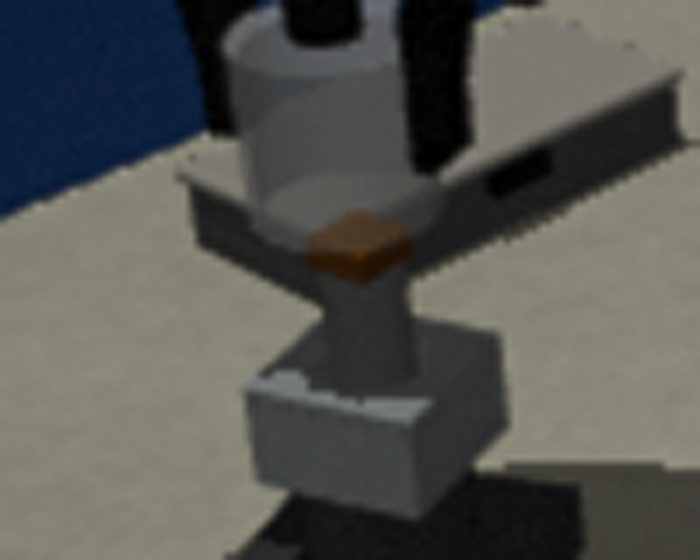

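View pics/scene25.png

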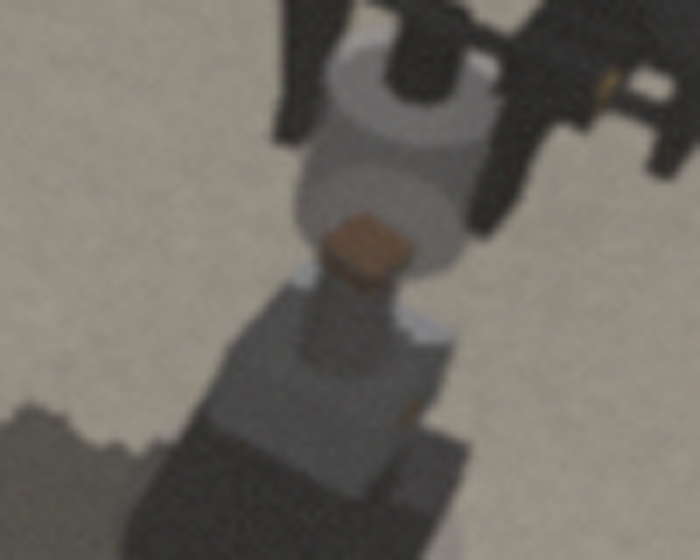

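Run:
```python
from h import *
s=st(); th=np.linspace(0,2*np.pi,90); p=s["ee_pos"]
for n in("scene","side"):
    c=vision.camera(n);P=proj(c,[.63,.213,.13])[0].astype(int); o=[max(P[0]-50,0),P[1]-40]
    f=lambda X:(proj(c,X)-o+.5)*7
    E=f(np.c_[p[0]+.028*np.cos(th),p[1]+.028*np.sin(th),0*th+p[2]-.0215]);print(n,"rim",E.min(0).round(),E.max(0).round(),"stubtop",f([.6296,.2133,.148]).round())
    R=down(18.9); print("chuck top",f([np.array([.6299,.2132,.104])+R@np.array(v) for v in([.028,0,.028],[.028,0,-.028],[-.028,0,-.028],[-.028,0,.028])]).round().tolist())
```

```text
t 34.07 p [0.6305 0.2146 0.1776] yaw 19.09 ydir [ 1.6e-03  4.0e-04 -1.0e+00] F [-0.11 -0.05 -1.04] w 0.0567 j [ 0.11  0.55 -0.74  1.37  0.37  1.36 -0.29]
scene rim [285. 163.] [467. 287.] stubtop [[365. 242.]]
chuck top [[457.0, 332.0], [374.0, 430.0], [220.0, 351.0], [305.0, 257.0]]
side rim [246. 168.] [442. 258.] stubtop [[354. 235.]]
chuck top [[237.0, 391.0], [337.0, 303.0], [497.0, 335.0], [404.0, 426.0]]
```

Request:
arm_command(targets=[[[-0.001,0,-0.001,0,0,0],[0,0.01,0,0,0,0],[0,0.01,0,0,0,0],[0,0.01,0,0,0,0],[0,0.01,0,0,0,0],[0,0.005,0,0,0,0],[0,0.002,0,0,0,0],[0,0,0,0,0,0],[0,0,0,0,0,0],[0,0,0,0,0,0]]])

```text
time: 35.0
ee_pos: [0.6298, 0.2133, 0.13]
eef_rot: [-0.697, -0.118, 0.117, 0.697]
ft_force: [-1.0, 0.5, 0.1]
width: 0.0565
```

Run:
```python
from h import *
s=st(); th=np.linspace(0,2*np.pi,90); p=s["ee_pos"]
for n in("scene","side"):
    c=vision.camera(n);a=c["pixels"];P=proj(c,[.63,.213,.11])[0].astype(int)
    x0,y0=max(P[0]-35,0),P[1]-30
    b=cv2.convertScaleAbs(a[y0:P[1]+30,x0:P[0]+35],alpha=2 if n=="scene" else 1.6)
    cv2.imwrite(f"pics/{n}26.png",cv2.resize(b,None,fx=10,fy=10,interpolation=cv2.INTER_CUBIC))
    f=lambda X:(proj(c,X)-[x0,y0]+.5)*10
    E=f(np.c_[p[0]+.028*np.cos(th),p[1]+.028*np.sin(th),0*th+p[2]-.0215]);print(n,"rim",E.min(0).round(),E.max(0).round())
    R=down(18.9); print("chuck top",f([np.array([.6299,.2132,.104])+R@np.array(v) for v in([.028,0,.028],[.028,0,-.028],[-.028,0,-.028],[-.028,0,.028])]).round().tolist())
```

```text
t 35.0 p [0.6298 0.2133 0.13  ] yaw 19.09 ydir [ 9.e-04  3.e-04 -1.e+00] F [-0.98  0.5   0.1 ] w 0.0565 j [ 0.11  0.58 -0.72  1.43  0.39  1.28 -0.31]
scene rim [234. 227.] [483. 403.]
chuck top [[522.0, 314.0], [404.0, 454.0], [185.0, 341.0], [306.0, 207.0]]
side rim [219. 254.] [491. 390.]
chuck top [[169.0, 379.0], [312.0, 253.0], [540.0, 299.0], [407.0, 429.0]]
```

View pics/side26.png

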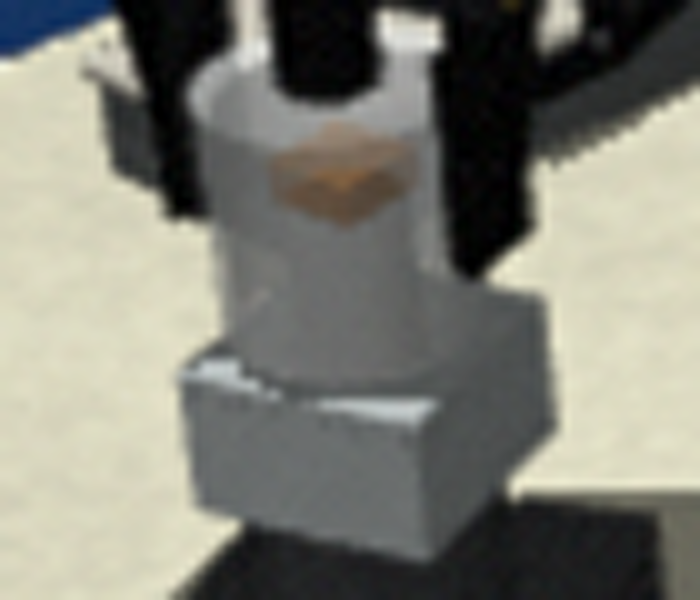

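View pics/scene26.png

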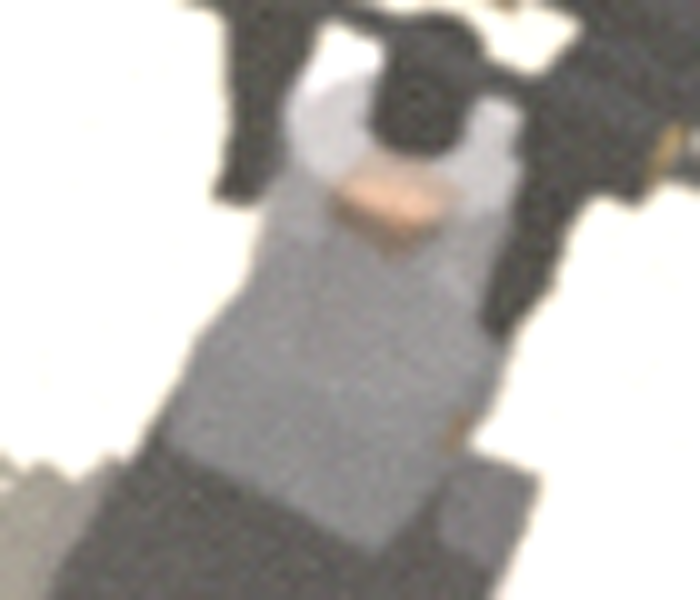

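Request:
arm_command(targets=[[[0,0.001,0,0,0,0],[0,0.001,0,0,0,0],[0,0.001,0,0,0,0],[0,0.0005,0,0,0,0],[0,0.0005,0,0,0,0],[0,0,0,0,0,0],[0,0,0,0,0,0]]])

```text
time: 35.68
ee_pos: [0.6295, 0.213, 0.1257]
eef_rot: [0.697, 0.117, -0.117, -0.697]
ft_force: [-1.3, -1.3, 2.0]
width: 0.0566
```

Request:
arm_command(targets=[[[0,0.0005,0,0,0,0],[0,0,0,0,0,0],[0,0,0,0,0,0],[0,0,0,0,0,0]]])

```text
time: 36.02
ee_pos: [0.6296, 0.2131, 0.1256]
eef_rot: [0.697, 0.117, -0.117, -0.697]
ft_force: [-2.5, -1.4, 5.4]
width: 0.0567
```

Resting on the chuck (force at the expected 0.1255). Release and inspect from above.

Request:
arm_command(targets=[[[0,0,0,0,0,0],[0,0,0,0,0,0],[0,0,0,0,0,0],[0,0,0,0,0,0],[0,-0.005,0,0,0,0],[0,-0.02,0,0,0,0],[0,-0.03,0,0,0,0],[0,-0.04,0,0,0,0],[0,-0.04,0,0,0,0],[0,-0.02,0,0,0,0],[0,0,0,0,0,0],[0,0,0,0,0,0]]], hand=1)

```text
time: 37.02
ee_pos: [0.6299, 0.2135, 0.2816]
eef_rot: [-0.697, -0.118, 0.116, 0.697]
ft_force: [-0.4, 0.7, -0.6]
width: 0.0869
```

Run:
```python
from h import *
s=st(); c=vision.camera("wrist"); a=c["pixels"]
b=a[120:260,170:340]
cv2.imwrite("pics/w27.png",cv2.resize(b,None,fx=4.5,fy=4.2,interpolation=cv2.INTER_CUBIC))
print(proj(c,[[.63,.2132,.186],[.63,.2132,.16],[.63,.2132,.104]],s))
for n in("scene","side"):
    c=vision.camera(n);a=c["pixels"];P=proj(c,[.63,.213,.12])[0].astype(int)
    x0,y0=max(P[0]-40,0),P[1]-30
    b=cv2.convertScaleAbs(a[y0:P[1]+30,x0:P[0]+40],alpha=1.5)
    cv2.imwrite(f"pics/{n}27.png",cv2.resize(b,None,fx=9,fy=9,interpolation=cv2.INTER_CUBIC))
```

```text
t 37.02 p [0.6299 0.2135 0.2816] yaw 19.09 ydir [ 2.6e-03  9.0e-04 -1.0e+00] F [-0.42  0.67 -0.65] w 0.0869 j [ 0.1   0.5  -0.75  1.22  0.33  1.55 -0.26]
[[253.70471444 190.69620567]
 [253.54066714 183.81613038]
 [253.26743573 172.35691889]]
```

View pics/w27.png

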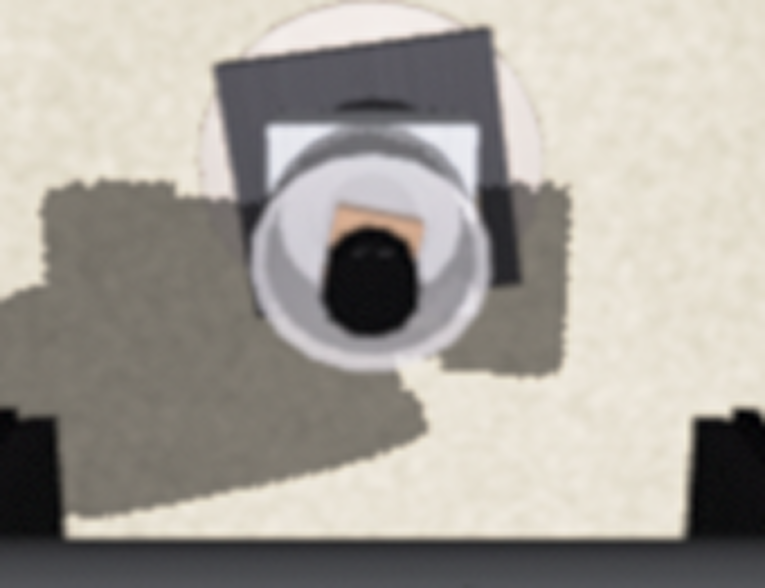

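View pics/side27.png

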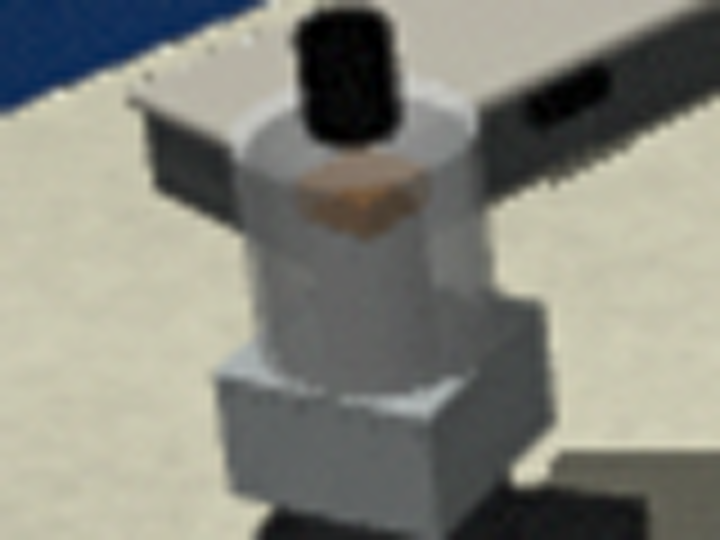

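View pics/scene27.png

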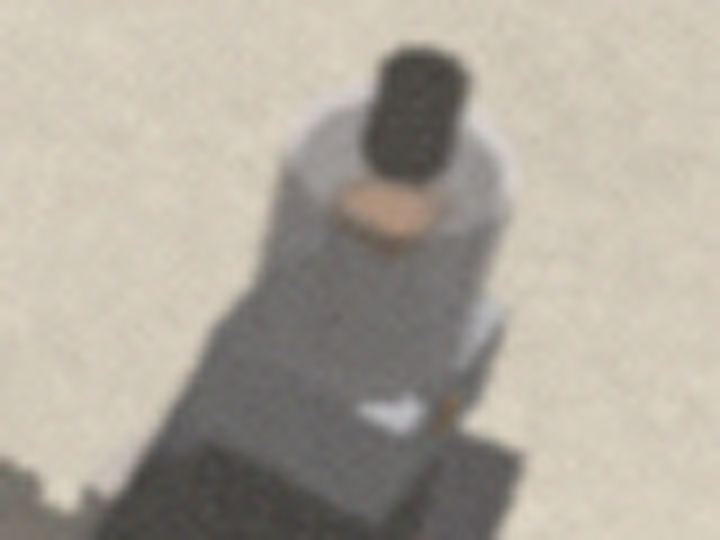

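Run:
```python
from h import *
s=st(); c=vision.camera("scene"); cv2.imwrite("pics/scene28.png",c["pixels"])
```

```text
t 37.17 p [0.6291 0.2127 0.2785] yaw 19.09 ydir [-1.9e-03 -9.0e-04 -1.0e+00] F [ 0.6  -0.51 -0.17] w 0.0873 j [ 0.1   0.5  -0.75  1.22  0.33  1.55 -0.26]
```

View pics/scene28.png

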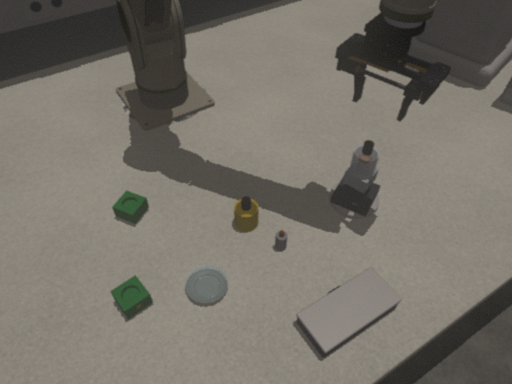

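The stack is complete. The dish (206,286), spare stub (281,240), yellow cover and green blocks are where they started, and the gripper is clear of everything.

```bash
python3 -c "
from bench import r
print(r.close_job())"
```

```text
the job is handed in; nothing more can be done
None
```

The specimen is set up on the stand and the job is handed in, at about 37 s of the 120 s allowed. I seated the riser, then the chuck, then the square-block stub, and put the clear cover on last, letting go of each piece before taking the next.

**Seating:** each piece met light contact, with a change in force of about 6 to 9 N. All four did so within about 0.5 mm of the height expected for fully home.

**Final pictures:** the stack is upright and the cover's rim rests on the chuck. The gripper is open and clear. The spare stub, dish, yellow cover and green blocks look unmoved.

**Disagreement between checks:** the cover's centring differs slightly by camera. The wrist view put it about 1 mm off along the jaws, and the side view about 0.7 mm. Both are within the roughly 2 mm calibration error, so I left it. No check failed.

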